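Index the gauging carriage under the dial and lock it with the folding crank

ROBOT

A 6-joint arm with a two-finger parallel gripper is mounted at the origin on the work surface. World frame = base frame: x ahead of the robot, y to its left, z up, the work surface at z = 0. Lengths are in m, angles in degrees, forces in N, time in s.
With the tool pointing down it reaches from about 0.25 to 0.725 m from the base axis. Payload 9.7 kg.
Tool frame: the origin (TCP) lies between the finger pads; the fingertips stand 11 mm ahead of it and the grasp point (between the pads) lies 8 mm behind it; z points along the fingers, y is the direction in which the jaws open and shut (so a half turn about z gives the same grasp; the last joint's range is limited). The gripper opens to 85 mm and grips with 20 to 120 N. Pads are 22 mm wide; open, the fingers measure 114 mm over their backs; the gripper's body (76 mm by 85 mm) begins 54 mm behind the grasp point. The pads swing forward as they close: fully open they stand 13 mm farther back than shut.
Start: joints at [-63.14, 4.979, 10.078, 95.1, 0, 90], TCP at [0.248, -0.491, 0.242] pointing down, gripper open.
Joint ranges: [-179.16, 179.16], [-48.56, 103.87], [-65.8, 70.77], [-126.05, 130.52], [-82.76, 87.17], [-180, 180]. Speed limits (degrees/s): [127.2, 127.2, 147.25, 180, 180, 180].

INTERFACE

Orientations are given as [roll, pitch, yaw] about the fixed x, y, z axes, in that order (R = Rz(yaw) Ry(pitch) Rx(roll)).
In Python, from workcell import bot gives the robot as it stands.
- The arm moves only by the tool play_rows, never from a script. Its argument "targets" is a list of rows, each an object of numbers: "fingers": the gripper command: -1 is shut, 1 is fully open, values between are in proportion; "x", "y", "z": the shift along the tool's x, y, z in m; "wx", "wy", "wz": the turn, a rotation vector about the tool's x, y, z in degrees. In form: [{"fingers": .., "x": .., "y": .., "z": .., "wx": .., "wy": .., "wz": ..}, ...]. A call has 1 to 20 rows; each row is the pose to reach, as a shift and turn from the pose commanded when the call began, along the tool's axes at that moment; what a row does not reach only later rows make up. A row lasts 1/12 s, in which the tool goes at most 41.7 mm and 7.16 degrees, less where a joint would pass 70% of its speed; a pose out of reach is approached as far as the arm can. A call with a gripper value outside its range is refused whole. The fingers move at their own pace and stop on an object; "grip_force" is the grip in N (left out, the last holds). Time passes only in rows, so rows that repeat a pose let the fingers close. It gives the time, the measured TCP pose, the force and the opening at its end, in the units of the state.
- bot.get_obs(): the state, without advancing time (a new reading comes with each control period).
- bot.camera(name): name is "scene" or "side" or "wrist"; returns (picture, depth): 420x560x3 uint8, blue, green, red; 420x560 float32, m along the optical axis (not along the pixel's ray), 0 where there is no reading.
- bot.get_calibration(name): a dict with "fx", "fy", "cx", "cy" (pixels), "distortion" ([k1, k2, p1, p2, k3] as OpenCV has them; the pictures are not rectified), "camera_from_world" (4x4, takes a point from world to camera coordinates). Camera axes: x right, y down, z forward; pixel columns grow to the right and rows downward; lengths in m; the calibration is good to about 2 mm. A picture is of the moment at which its call begins: read the wrist's pose just before it. get_calibration takes no time and is no camera call; for the wrist camera it gives the pose at the moment of the call.
- bot.job_done(): hands the job in, once; it reports no verdict.
Trained networks look in the newest picture that a camera, given by its name, has taken for a name from the list of things; names that differ only in an ending like _2 or _b are one class to them, and where a whole thing is asked for, a point or a joint stands for the part that bears it (a point fixed in the world has none). Each returns a list of dicts, best first, with "confidence" (0 to 1); they miss things now and then, are a little off and sometimes report something else, mostly with a low value. They report only what shows in the picture. A call takes as long as a camera call.
- bot.look_for(query, camera): "extent" ([left, top, right, bottom] in pixels, round what is visible of it).
- bot.outline_of(query, camera): "region" (420x560 bool, what is visible of it) and "extent" ([left, top, right, bottom] in pixels, round what is visible of it).
- bot.place_of(query, camera): "point" ([row, column] in pixels: a listed point, or the origin of a listed thing).
The state is a dict: "time": time; "q": joint angles; "qd": joint speeds; "joint_efforts": joint torques, N m; "ee_pos": TCP position; "tcp_rot": TCP orientation; "wrist_force": force on the tool from outside, world axes, zero at the start; "torque": the same for the moment, N m; "opening": finger opening in m.
Only numpy, scipy, OpenCV 4.12 (cv2) and the standard library are available. Lean on these libraries where they do the work, as an engineer would, in place of code of your own. Each camera call takes 0.05 s, during which the arm holds its last target.

TASK

On the bench fixture, pull the sprung plunger knob, slide the carriage one hole along to the station under the round dial gauge and let the plunger snap fully home in that hole. Then unfold the crank's handle until it stands straight up and wind the crank clockwise (seen from above) to its stop, which locks the carriage; leave the handle standing up. Do not bump the gauge or its stand, and leave the oil bottle, screwdriver and loose V block where they are.

Things in the scene. Friction and masses are not known exactly. Their poses are not given: they have to be found in the camera images.
- knob (a point): Middle of the plunger's knob: black cylinder, 32 mm diameter, 32 mm long, on the robot's side of the carriage. Its axis leans 32 deg from vertical towards the robot's side: this point's z axis points up along it (the pull direction), its y axis lies along the rail. 37 mm back along the axis lies the flat lug (50 mm wide) that carries it. Moving the held knob sideways moves the carriage.
- tie_bar (a point): Middle of a fixed level 16 mm steel tie bar along the rail, 203 mm above the bench, above and 11 mm behind the knob (115 mm higher), ending on two 18 mm square posts 150 mm either side. It bars a hand that comes straight down on the knob: take the knob with the hand leaned like the knob's axis, coming from the robot's side.
- plunger (a joint): Travel of the plunger in m: 0 = pin fully home in a hole, 0.014 = tip just clears the holes, 0.018 = stop. A spring pulls it home with 5.6 N at 0 and 12 N at 0.018. The 11 mm round-nosed pin has 1.5 mm play each way in its 14 mm hole; let go between holes, it rides on the face until it meets one.
- carriage (a joint): Position of the carriage along the rail in m, growing along the fixture's y axis (the knob's y axis). The five holes are at -0.08, -0.04, 0, 0.04, 0.08 (40 mm pitch); it starts in the middle hole. Sliding friction about 2 N; total moving mass about 0.6 to 1.2 kg.
- carriage_mark (a point): Top of the brass turned part (30 mm diameter, 66 mm long) that lies fixed in the V block on top of the carriage, at the carriage's middle. It must come right under the gauge tip. The dark steel carriage is 85 mm by 70 mm.
- gauge_tip (a point): Lower end of the dial gauge's stem, over the goal hole, 3 mm higher than carriage_mark.
- gauge: Dial gauge with its stand, fixed; origin on the bench right under the tip. A round black dial, 60 mm diameter, 22 mm thick, centre 192 mm above the bench, facing the robot's side; a 14 mm column 67 mm behind it. It stands over one of the two holes next to the start hole (either side, varies).
- nozzle_tip (a point): Lower end of a straight air nozzle without any dial on a similar stand, over the other neighbouring hole. Not to be used.
- crank_axis (a point): On the crank's vertical axis, at the height of the handle's fold hinge (140 mm above the bench). The crank is a flat dark arm, 14 mm wide, 8 mm thick, its top 14 mm below this point, on a grey pedestal (56 mm square, 100 mm high) at the left (+y) end of the fixture; a 26 mm hub lies under the arm.
- handle_hinge (a point): Fold hinge of the crank handle, at the outer end of the arm, 60 mm from the crank axis. Its hinge pin is level, at right angles to the arm.
- handle_grip (a point): Point on the axis of the handle 50 mm from the fold hinge. The handle is a black round sleeve, 22 mm diameter, reaching from 10 to 76 mm from the hinge; it spins freely about its own axis. Folded it lies level over the arm, its free end just past the crank axis; unfolded it stands up over the arm's outer end.
- fold (a joint): Angle of the handle in rad: 0 = folded flat, 1.571 = standing straight up (stop; must be above 1.3). Stiff hinge (0.07 N m), it stays where it is left.
- crank (a joint): Angle of the crank in rad, growing clockwise seen from above; starts at 0 to 0.35, stop at 2.0 (wound home above 1.85). At 0 the arm points from the axis to the robot's side, along the fixture's -x. Friction about 0.12 N m, stays where it is left. It draws a steel clamp bar along the rail's back 3.5 mm per rad towards the carriage.
- oil_mid (a point): Half-way up an amber oil bottle, 54 mm diameter, 120 mm high. Bystander, must stay within 30 mm of where it was.
- driver_grip (a point): Grip of a loose screwdriver, 200 mm long, lying beyond the crank's end of the fixture. Bystander.
- vblock_mid (a point): Middle of a loose steel V block, 60 by 80 by 47 mm, beside the fixture. Bystander.

How it is judged (in metres and radians):
On the way, in this order (a step that is already met when the one before it is completed fails the run):
1. the plunger knob is pulled until its pin clears the hole (value of joint plunger above 0.013 m), for 0.05 s.
2. the carriage stands under the dial gauge with the plunger snapped fully home (horizontal distance between carriage_mark and gauge_tip below 0.006 m and value of joint plunger below 0.0025 m), for 0.2 s.
3. the crank handle is unfolded upright (value of joint fold above 1.3 rad), for 0.1 s.
4. the crank is wound clockwise to its stop (value of joint crank above 1.85 rad), for 0.1 s.
At the end, for the whole second after the job is handed in: The carriage mark is within 6 mm (seen from above) of the gauge tip, the plunger is home within 2.5 mm, the handle stands above 1.3 rad (75 deg) and the crank is wound past 1.85 rad, all at rest (all of step 2 and value of joint fold above 1.3 rad and value of joint crank above 1.85 rad and velocity of joint crank below 0.05 rad/s and velocity of joint carriage below 0.01 m/s); the robot touches nothing.
It fails at once if the gauge or its stand is bumped by the robot (over 8 N) (contact force between gauge and the arm above 8 N or contact force between gauge and the fingers above 8 N).
It fails at once if the oil bottle, screwdriver or loose V block is moved by more than 30 mm (distance of any of oil_mid, driver_grip, vblock_mid from where it was at the start of the episode above 0.03 m).
It also fails if it takes over 69 s, if anything falls off the work surface, if the arm or the gripper's body presses on something with over 40 N, if the wrist force passes 120 N, or if a joint passes its speed limit or range.

## Working session

There is one attempt and no reset: what is moved stays moved. The work goes in short steps, Python scripts to look and compute and a tool call to move; the robot and the scene stay as the last step left them, time stands still between calls to the robot, and variables do not carry over. Pictures are saved under pics/ and viewed, and the job is handed in when it is done.

Besides the shell and the picture viewer there is one more tool, called after "Emit:" as name([rows], argument=value, ...), one row to a line, values as JSON. play_rows: Moves the arm, as the interface text tells. Its arguments: {"type":"object","properties":{"targets":{"type":"array","items":{"type":"object","properties":{"fingers":{"type":"number"},"x":{"type":"number"},"y":{"type":"number"},"z":{"type":"number"},"wx":{"type":"number"},"wy":{"type":"number"},"wz":{"type":"number"}}}},"grip_force":{"type":"number"}},"required":["targets"]}

```bash
mkdir -p pics; cat > h.py <<'E'
import numpy as np, cv2
from scipy.spatial.transform import Rotation as R
from workcell import bot
def pix2world(cam,u,v,d,cal=None):
    c=cal or bot.get_calibration(cam)
    K=np.array([[c['fx'],0,c['cx']],[0,c['fy'],c['cy']],[0,0,1]])
    p=cv2.undistortPoints(np.array([[[u,v]]],float),K,np.array(c['distortion']))[0,0]
    X=np.array([p[0]*d,p[1]*d,d,1])
    return (np.linalg.inv(np.array(c['camera_from_world']))@X)[:3]
def ray(cam,u,v,cal=None):
    a=pix2world(cam,u,v,0,cal);b=pix2world(cam,u,v,1,cal);return a,(b-a)
def atz(cam,u,v,z):
    o,d=ray(cam,u,v);return o+d*(z-o[2])/d[2]
def proj(cam,P):
    c=bot.get_calibration(cam)
    K=np.array([[c['fx'],0,c['cx']],[0,c['fy'],c['cy']],[0,0,1]])
    M=np.array(c['camera_from_world'])
    r,_=cv2.projectPoints(np.array([P],float),cv2.Rodrigues(M[:3,:3])[0],M[:3,3],K,np.array(c['distortion']));return r[0,0]
def T():
    o=bot.get_obs();return np.array(o['ee_pos']),R.from_euler('xyz',o['tcp_rot'],degrees=True)
def goal(p,Rg):
    "shift in tool axes & rotvec"
    p0,R0=T();return R0.inv().apply(np.array(p)-p0).round(4),np.degrees((R0.inv()*Rg).as_rotvec()).round(2)
np.set_printoptions(suppress=True,precision=4)
E
python3 - <<'E'
from h import *
print(bot.get_obs())
for c in ['scene','side','wrist']:
    im,d=bot.camera(c);cv2.imwrite(f'pics/a_{c}.png',im);np.save(f'd_{c}.npy',d)
    print(c,np.linalg.inv(np.array(bot.get_calibration(c)['camera_from_world'])))
    if c=='wrist':continue
    for q in ['knob','tie_bar','carriage_mark','gauge_tip','gauge','nozzle_tip','crank_axis','handle_hinge','handle_grip','oil_mid','driver_grip','vblock_mid']:
        r=bot.place_of(q,c)[:2]
        for x in r:
            v,u=x['point'];dd=d[int(round(v)),int(round(u))] if 0<=v<419.5 and 0<=u<559.5 else 0
            print(q,round(x['confidence'],2),[round(u),round(v)],pix2world(c,u,v,float(dd)) if dd>0 else None)
E
```

```text
{'time': 0.0, 'q': array([-63.1422,   5.0099,  10.0359,  95.1003,  -0.0004,  89.9981]), 'qd': array([-0.0766,  0.0485, -0.0242, -0.0667,  0.0511, -0.0115]), 'joint_efforts': array([  0.0007, -52.0387,  46.4807,   0.0162,   0.    ,  -0.    ]), 'ee_pos': array([ 0.2484, -0.4905,  0.2416]), 'tcp_rot': array([-179.9256,    0.0004,   26.8597]), 'wrist_force': array([-0.322 , -0.4944,  0.0372]), 'torque': array([-0.0562,  0.0208,  0.005 ]), 'opening': 0.08547659748416105}
scene [[ 0.0908  0.7831 -0.6153  1.2451]
 [ 0.9957 -0.0814  0.0433 -0.0202]
 [-0.0162 -0.6166 -0.7871  0.9751]
 [ 0.      0.      0.      1.    ]]
knob 0.56 [156, 200] [ 0.4931 -0.2662  0.1002]
tie_bar 0.84 [140, 175] [ 0.5025 -0.2772  0.2042]
carriage_mark 0.83 [153, 228] [ 0.586  -0.264   0.1113]
carriage_mark 0.2 [253, 186] [ 0.513  -0.0258  0.1474]
gauge_tip 0.62 [139, 232] [ 0.5213 -0.3261  0.0147]
gauge 0.82 [144, 261] [ 0.6492 -0.2885  0.0734]
gauge 0.38 [255, 171] [ 0.4601 -0.0199  0.1416]
nozzle_tip 0.59 [173, 222] [ 0.5837 -0.2159  0.1259]
crank_axis 0.76 [250, 187] [ 0.5201 -0.0333  0.1521]
handle_hinge 0.72 [2
[... 442 characters left out ...]
0.57 [320, 159] [ 0.4822 -0.2654  0.0955]
tie_bar 0.84 [318, 119] [ 0.4929 -0.2504  0.2093]
carriage_mark 0.75 [280, 153] [ 0.5832 -0.2167  0.1311]
gauge_tip 0.65 [259, 280] [0.5935 0.2055 0.0811]
nozzle_tip 0.88 [281, 154] [ 0.5818 -0.2135  0.1304]
crank_axis 0.62 [310, 184] [ 0.5101 -0.0234  0.1447]
handle_grip 0.64 [314, 184] [ 0.5036 -0.022   0.147 ]
oil_mid 0.94 [259, 277] [0.5948 0.1977 0.0816]
oil_mid 0.6 [281, 152] [ 0.5811 -0.2151  0.1324]
driver_grip 0.98 [340, 266] [0.4468 0.082  0.0194]
vblock_mid 0.85 [259, 241] [0.6151 0.0134 0.0234]
wrist [[ 0.4514 -0.853  -0.2621  0.3152]
 [-0.8923 -0.4319 -0.1312 -0.4571]
 [-0.0013  0.2931 -0.9561  0.3731]
 [ 0.      0.      0.      1.    ]]
```

View pics/a_scene.png

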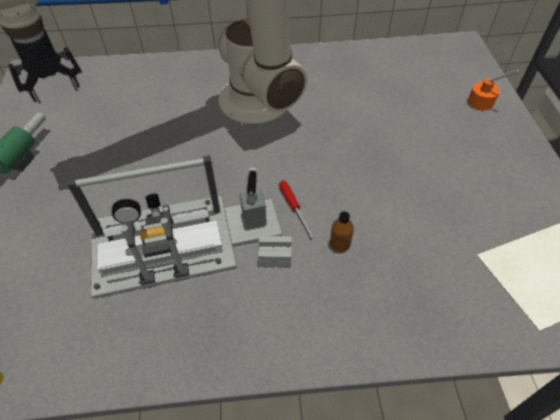

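View pics/a_side.png

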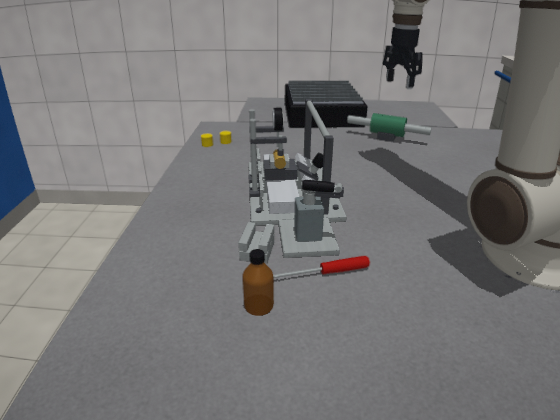

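View pics/a_wrist.png

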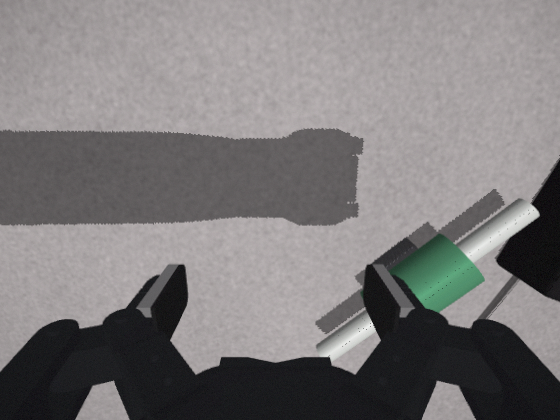

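```bash
python3 - <<'E'
import cv2
a=cv2.imread('pics/a_scene.png')[130:310,60:300];cv2.imwrite('pics/a_scene_z.png',cv2.resize(a,None,fx=3.3,fy=3.3,interpolation=2))
a=cv2.imread('pics/a_side.png')[80:260,200:440];cv2.imwrite('pics/a_side_z.png',cv2.resize(a,None,fx=3.3,fy=3.3,interpolation=2))
E
```

```text
(no output)
```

View pics/a_scene_z.png

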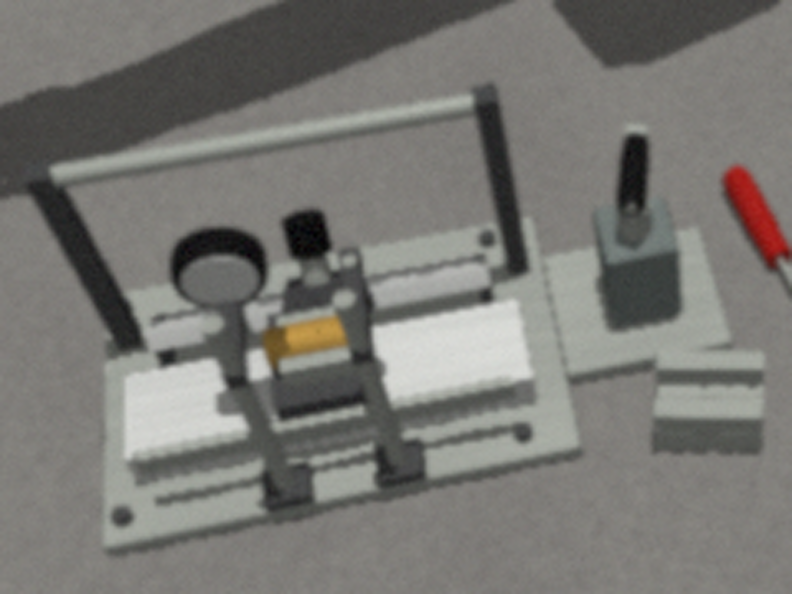

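View pics/a_side_z.png

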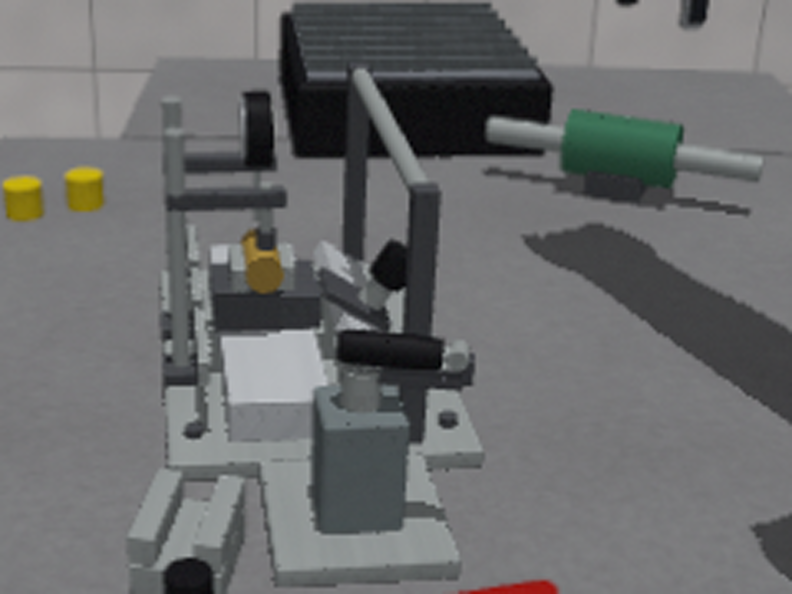

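```bash
cat >> h.py <<'E'
def cloud(cam,d,cal=None):
    c=cal or bot.get_calibration(cam)
    K=np.array([[c['fx'],0,c['cx']],[0,c['fy'],c['cy']],[0,0,1]])
    v,u=np.nonzero(d>0)
    p=cv2.undistortPoints(np.stack([u,v],1).astype(float)[:,None],K,np.array(c['distortion']))[:,0]
    z=d[v,u];X=np.stack([p[:,0]*z,p[:,1]*z,z,np.ones_like(z)],1)
    return (X@np.linalg.inv(np.array(c['camera_from_world'])).T)[:,:3],u,v
E
python3 - <<'E'
from h import *
for c in ['scene','side']:
    d=np.load(f'd_{c}.npy');P,u,v=cloud(c,d)
    m=(P[:,0]>.35)&(P[:,0]<.7)&(P[:,1]>-.45)&(P[:,1]<.05)
    for name,mm in [('bar',m&(P[:,2]>.2)&(P[:,2]<.225)&(P[:,0]<.55)),
                    ('dial',m&(P[:,2]>.165)&(P[:,0]<.65)&(P[:,0]>.53)),
                    ('handle',m&(P[:,2]>.142)&(P[:,2]<.17)&(P[:,1]>-.08)),
                    ('ped',m&(P[:,2]>.095)&(P[:,2]<.103)&(P[:,1]>-.08)),]:
        Q=P[mm]
        if len(Q)<5: print(c,name,len(Q));continue
        mu=Q.mean(0);U,S,V=np.linalg.svd(Q-mu,full_matrices=False)
        t=(Q-mu)@V[0]
        print(c,name,len(Q),mu,'dir',V[0],'ends',mu+V[0]*t.min(),mu+V[0]*t.max())
E
```

```text
scene bar 1040 [ 0.499  -0.2848  0.2079] dir [ 0.1408 -0.99    0.0038] ends [ 0.4755 -0.1196  0.2073] [ 0.5201 -0.4333  0.2085]
scene dial 813 [ 0.6052 -0.286   0.1952] dir [ 0.0014  0.9528 -0.3036] ends [ 0.6052 -0.3292  0.2089] [ 0.6054 -0.2059  0.1696]
scene handle 196 [ 0.4958 -0.0303  0.1478] dir [ 0.9932 -0.1152  0.0151] ends [ 0.4513 -0.0251  0.1471] [ 0.5309 -0.0343  0.1484]
scene ped 289 [ 0.5194 -0.0329  0.0992] dir [ 0.0079  1.     -0.0035] ends [ 0.5192 -0.0632  0.0993] [ 0.5197 -0.0032  0.0991]
side bar 325 [ 0.4907 -0.2428  0.2076] dir [-0.1469  0.9892  0.0017] ends [ 0.5189 -0.4322  0.2072] [ 0.472  -0.1169  0.2078]
side dial 481 [ 0.6086 -0.2561  0.1861] dir [ 0.3001  0.9309 -0.2081] ends [ 0.5902 -0.3133  0.1988] [ 0.6273 -0.198   0.1731]
side handle 221 [ 0.4903 -0.0239  0.1463] dir [-0.9966  0.0796 -0.023 ] ends [ 0.5296 -0.027   0.1472] [ 0.4474 -0.0205  0.1453]
side ped 280 [ 0.5127 -0.0211  0.0984] dir [-0.9836  0.1801 -0.0011] ends [ 0.5457 -0.0271  0.0985] [ 0.4809 -0.0152  0.0984]
```

```bash
cat >> h.py <<'E'
yaw=8.3
xf=np.array([np.cos(np.radians(yaw)),np.sin(np.radians(yaw)),0]);yf=np.array([-xf[1],xf[0],0]);zf=np.array([0,0,1.])
ax=-np.sin(np.radians(32))*xf+np.cos(np.radians(32))*zf
RK=R.from_euler('xyz',[180,-32,yaw],degrees=True)
def pose(): o=bot.get_obs();print('t',round(o['time'],2),o['ee_pos'],o['tcp_rot'],'F',o['wrist_force'],'op',round(o['opening'],4),'q',o['q'].round(1))
E
python3 - <<'E'
from h import *
k=np.array([.486,-.277,.088])
print(k+ax*.12, goal(k+.12*ax,RK))
E
```

```text
[ 0.4231 -0.2862  0.1898] (array([ 0.2481, -0.1035,  0.0525]), array([-5.19, 31.72, 18.07]))
```

Emit:
play_rows([
  {"fingers":1,"x":0.03,"y":-0.013,"z":0.006,"wx":-0.7,"wy":4,"wz":2.3},
  {"fingers":1,"x":0.06,"y":-0.026,"z":0.013,"wx":-1.3,"wy":8,"wz":4.5},
  {"fingers":1,"x":0.092,"y":-0.039,"z":0.02,"wx":-2,"wy":12,"wz":6.8},
  {"fingers":1,"x":0.124,"y":-0.052,"z":0.026,"wx":-2.6,"wy":16,"wz":9},
  {"fingers":1,"x":0.156,"y":-0.065,"z":0.033,"wx":-3.3,"wy":20,"wz":11.3},
  {"fingers":1,"x":0.188,"y":-0.078,"z":0.04,"wx":-3.9,"wy":24,"wz":13.6},
  {"fingers":1,"x":0.22,"y":-0.091,"z":0.046,"wx":-4.6,"wy":28,"wz":15.8},
  {"fingers":1,"x":0.248,"y":-0.1035,"z":0.0525,"wx":-5.2,"wy":31.7,"wz":18.1},
  {"fingers":1,"x":0.248,"y":-0.1035,"z":0.0525,"wx":-5.2,"wy":31.7,"wz":18.1},
  {"fingers":1,"x":0.248,"y":-0.1035,"z":0.0525,"wx":-5.2,"wy":31.7,"wz":18.1},
])

```text
time: 2.18
ee_pos: [0.4226, -0.2849, 0.1892]
tcp_rot: [180.0, -31.9, 8.4]
wrist_force: [-0.5, -0.3, -0.1]
opening: 0.0855
```

```bash
cat > look.py <<'E'
from h import *
import sys
tag=sys.argv[1];cam=sys.argv[2]
cal=bot.get_calibration(cam);im,d=bot.camera(cam);cv2.imwrite(f'pics/{tag}.png',im);np.save(f'{tag}.npy',d)
pose()
for q in sys.argv[3:]:
    for x in bot.place_of(q,cam)[:2]:
        v,u=x['point'];dd=float(d[min(419,int(round(v))),min(559,int(round(u)))])
        print(q,round(x['confidence'],2),[round(u,1),round(v,1)],pix2world(cam,u,v,dd,cal) if dd>0 else None)
import pickle;pickle.dump(cal,open(f'{tag}.pkl','wb'))
E
python3 look.py b_wrist wrist knob tie_bar carriage_mark gauge_tip nozzle_tip
```

```text
t 2.23 [ 0.4228 -0.2861  0.1903] [179.8862 -31.9627   8.4156] F [-0.2211 -0.1678 -0.0189] op 0.0855 q [-47.7 -21.3 -24.5  67.6  26.  128.4]
knob 0.76 [277.8, 214.7] [ 0.4764 -0.2791  0.1023]
tie_bar 0.56 [278.2, 134.8] [ 0.4888 -0.2767  0.2085]
carriage_mark 0.78 [277.6, 86.8] [ 0.5895 -0.2625  0.1102]
gauge_tip 0.81 [322.9, 86.6] [ 0.5919 -0.3017  0.1149]
nozzle_tip 0.58 [230.9, 76.8] [ 0.5769 -0.2261  0.1322]
```

View pics/b_wrist.png

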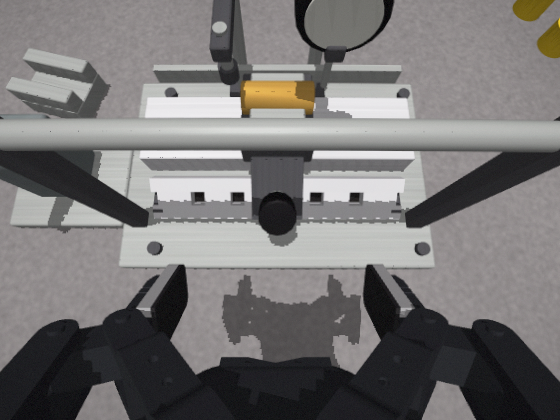

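```bash
python3 - <<'E'
from h import *
k=np.array([.4853,-.2777,.0885])
print(goal(k-.006*ax,RK))
P=k+.12*ax-np.array([.486,-.277,.088])-.12*ax; print(RK.inv().apply(P))
E
```

```text
(array([-0.0005, -0.0007,  0.1258]), array([ 0.08,  0.02, -0.04]))
[-0.0004  0.0006 -0.0008]
```

Emit:
play_rows([
  {"fingers":1,"z":0.03},
  {"fingers":1,"z":0.06},
  {"fingers":1,"z":0.09},
  {"fingers":1,"z":0.11},
  {"fingers":1,"z":0.1255},
  {"fingers":1,"z":0.1255},
  {"fingers":0,"z":0.1255},
  {"fingers":-1,"z":0.1255},
  {"fingers":-1,"z":0.1255},
  {"fingers":-1,"z":0.1255},
  {"fingers":-1,"z":0.1255},
  {"fingers":-1,"z":0.1255},
], grip_force=60)

```text
$.targets[0]: bad value
```

```bash
python3 look.py c_wrist wrist knob;python3 look.py c_scene scene
```

```text
t 2.53 [ 0.423  -0.2872  0.1902] [179.9612 -31.9753   8.2436] F [-0.0558 -1.1748 -0.2402] op 0.0854 q [-47.8 -21.2 -24.4  67.5  26.  128.5]
knob 0.75 [275.8, 216.2] [ 0.476  -0.2804  0.1011]
knob 0.67 [58.9, 87.2] [0.619  0.0104 0.0245]
t 2.63 [ 0.4229 -0.2869  0.1899] [179.986  -31.9703   8.2405] F [-0.5248  0.7858  0.5226] op 0.0855 q [-47.8 -21.2 -24.4  67.5  26.  128.5]
```

View pics/c_wrist.png

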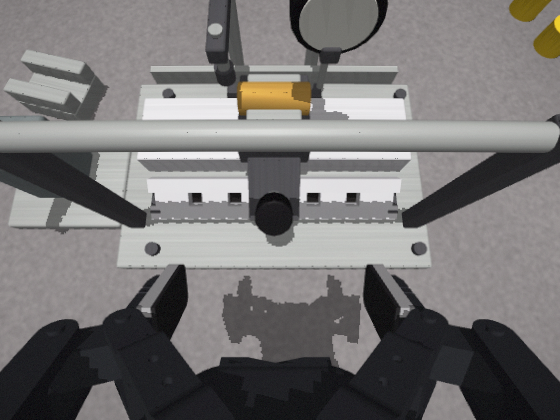

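The call was refused because rows need every field, so the view is unchanged: knob at (275,214), jaws still open.

Emit:
play_rows([
  {"fingers":1,"x":0,"y":0,"z":0.03,"wx":0,"wy":0,"wz":0},
  {"fingers":1,"x":0,"y":0,"z":0.06,"wx":0,"wy":0,"wz":0},
  {"fingers":1,"x":0,"y":0,"z":0.09,"wx":0,"wy":0,"wz":0},
  {"fingers":1,"x":0,"y":0,"z":0.11,"wx":0,"wy":0,"wz":0},
  {"fingers":1,"x":0,"y":0,"z":0.1255,"wx":0,"wy":0,"wz":0},
  {"fingers":1,"x":0,"y":0,"z":0.1255,"wx":0,"wy":0,"wz":0},
  {"fingers":0,"x":0,"y":0,"z":0.1255,"wx":0,"wy":0,"wz":0},
  {"fingers":-1,"x":0,"y":0,"z":0.1255,"wx":0,"wy":0,"wz":0},
  {"fingers":-1,"x":0,"y":0,"z":0.1255,"wx":0,"wy":0,"wz":0},
  {"fingers":-1,"x":0,"y":0,"z":0.1255,"wx":0,"wy":0,"wz":0},
  {"fingers":-1,"x":0,"y":0,"z":0.1255,"wx":0,"wy":0,"wz":0},
  {"fingers":-1,"x":0,"y":0,"z":0.1255,"wx":0,"wy":0,"wz":0},
], grip_force=60)

```text
time: 3.63
ee_pos: [0.4888, -0.2774, 0.0848]
tcp_rot: [179.9, -32.0, 8.3]
wrist_force: [-5.2, 0.0, 6.4]
opening: 0.0305
```

```bash
python3 look.py d_wrist wrist knob;python3 look.py d_side side
```

```text
t 3.68 [ 0.4888 -0.2775  0.0848] [179.8783 -32.0492   8.2848] F [-5.223   0.0156  5.4043] op 0.0304 q [-40.8 -14.7 -31.5  50.8  23.6 135.7]
knob 0.93 [279.1, 297.1] [ 0.4807 -0.2803  0.1052]
t 3.78 [ 0.4888 -0.2774  0.0848] [179.8801 -32.0466   8.2892] F [-4.9438 -0.4011  4.9501] op 0.0307 q [-40.8 -14.6 -31.5  50.8  23.6 135.7]
```

View pics/d_wrist.png

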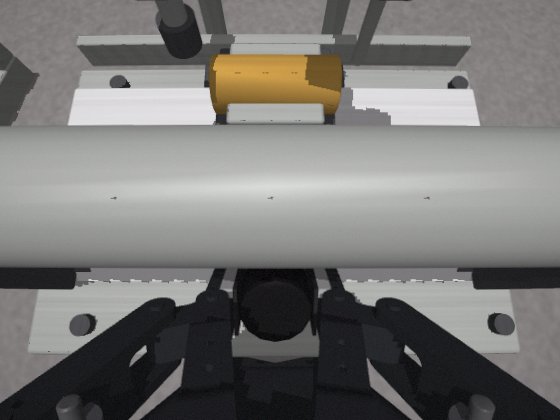

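View pics/d_side.png

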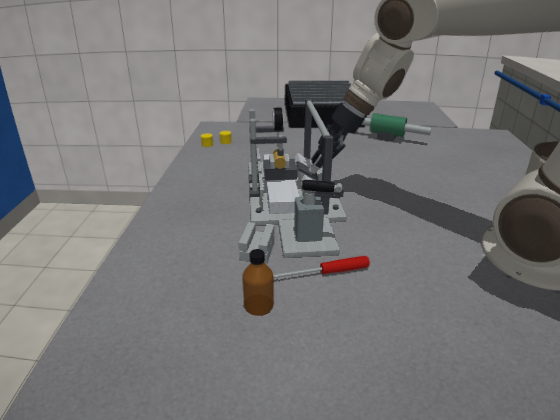

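Emit:
play_rows([
  {"fingers":-1,"x":0,"y":0,"z":-0.004,"wx":0,"wy":0,"wz":0},
  {"fingers":-1,"x":0,"y":0,"z":-0.008,"wx":0,"wy":0,"wz":0},
  {"fingers":-1,"x":0,"y":0,"z":-0.012,"wx":0,"wy":0,"wz":0},
  {"fingers":-1,"x":0,"y":0,"z":-0.015,"wx":0,"wy":0,"wz":0},
  {"fingers":-1,"x":0,"y":0,"z":-0.0175,"wx":0,"wy":0,"wz":0},
  {"fingers":-1,"x":0,"y":0,"z":-0.0175,"wx":0,"wy":0,"wz":0},
  {"fingers":-1,"x":0,"y":0,"z":-0.0175,"wx":0,"wy":0,"wz":0},
])

```text
time: 4.37
ee_pos: [0.48, -0.2782, 0.0986]
tcp_rot: [179.9, -32.1, 8.3]
wrist_force: [11.0, -0.4, -7.2]
opening: 0.0306
```

```bash
python3 look.py e_wrist wrist knob; python3 - <<'E'
from h import *
p,_=T();print((p-np.array([.4888,-.2775,.0848]))@ax, bot.get_obs()['wrist_force']@ax)
E
```

```text
t 4.42 [ 0.48   -0.2781  0.0985] [179.9496 -32.0578   8.3287] F [10.6619  0.2722 -7.0603] op 0.0307 q [-41.7 -15.8 -30.9  53.   23.9 134.7]
knob 0.71 [275.8, 295.9] [ 0.4722 -0.2796  0.1188]
0.016223689173785152 -13.085354102061086
```

View pics/e_wrist.png

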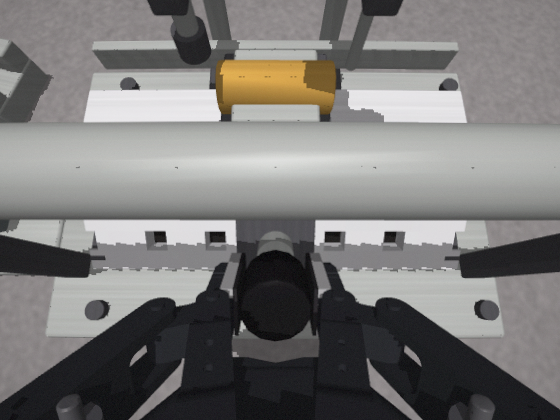

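Emit:
play_rows([
  {"fingers":-1,"x":0,"y":0,"z":-0.001,"wx":0,"wy":0,"wz":0},
  {"fingers":-1,"x":0,"y":0.003,"z":-0.001,"wx":0,"wy":0,"wz":0},
  {"fingers":-1,"x":0,"y":0.008,"z":-0.001,"wx":0,"wy":0,"wz":0},
  {"fingers":-1,"x":0,"y":0.014,"z":-0.001,"wx":0,"wy":0,"wz":0},
  {"fingers":-1,"x":0,"y":0.018,"z":-0.001,"wx":0,"wy":0,"wz":0},
  {"fingers":-1,"x":0,"y":0.02,"z":-0.001,"wx":0,"wy":0,"wz":0},
  {"fingers":-1,"x":0,"y":0.02,"z":-0.001,"wx":0,"wy":0,"wz":0},
])

```text
time: 5.05
ee_pos: [0.4825, -0.2977, 0.099]
tcp_rot: [-180.0, -32.1, 8.3]
wrist_force: [11.6, 1.3, -6.6]
opening: 0.0305
```

```bash
python3 look.py f_wrist wrist knob carriage_mark; python3 - <<'E'
from h import *
p,_=T();d=p-np.array([.4800,-.2781,.0985]);f=bot.get_obs()['wrist_force'];print(d@ax,d@yf,f@ax,f@yf,f@xf)
E
```

```text
t 5.1 [ 0.4825 -0.2978  0.0991] [-179.9971  -32.0575    8.3254] F [10.2933 -0.0605 -7.1485] op 0.0306 q [-43.3 -13.3 -28.7  53.3  24.6 133.1]
carriage_mark 0.77 [274.6, 69.8] [ 0.5913 -0.2817  0.1112]
0.0007577597564847485 -0.019788984273370964 -12.567916195451103 -1.1040013088958303 11.410630799198568
```

View pics/f_wrist.png

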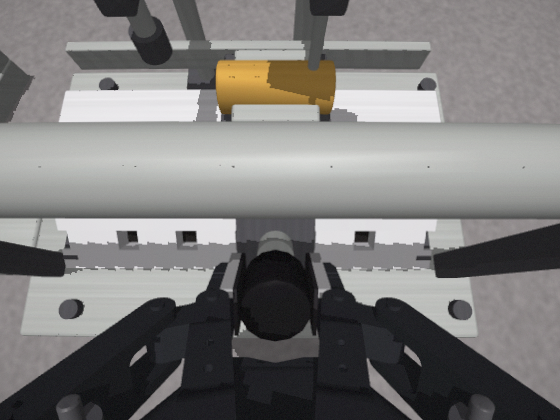

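Emit:
play_rows([
  {"fingers":-1,"x":0,"y":0.005,"z":0,"wx":0,"wy":0,"wz":0},
  {"fingers":-1,"x":0,"y":0.011,"z":0,"wx":0,"wy":0,"wz":0},
  {"fingers":-1,"x":0,"y":0.016,"z":0,"wx":0,"wy":0,"wz":0},
  {"fingers":-1,"x":0,"y":0.0202,"z":0,"wx":0,"wy":0,"wz":0},
  {"fingers":-1,"x":0,"y":0.0202,"z":0,"wx":0,"wy":0,"wz":0},
  {"fingers":-1,"x":0,"y":0.0202,"z":0,"wx":0,"wy":0,"wz":0},
])

```text
time: 5.7
ee_pos: [0.4854, -0.318, 0.0991]
tcp_rot: [180.0, -32.1, 8.3]
wrist_force: [11.1, -0.7, -8.3]
opening: 0.0303
```

```bash
python3 look.py g_wrist wrist gauge_tip carriage_mark; python3 - <<'E'
from h import *
p,_=T();d=p-np.array([.4800,-.2781,.0985]);f=bot.get_obs()['wrist_force'];print(d@ax,d@yf,f@ax,f@yf,f@xf)
E
```

```text
t 5.75 [ 0.4854 -0.3179  0.0992] [179.9726 -32.0535   8.3314] F [10.7096 -0.4872 -7.434 ] op 0.0306 q [-44.8 -10.8 -26.6  53.6  25.1 131.5]
gauge_tip 0.61 [274.7, 67.6] [ 0.5926 -0.3022  0.1149]
carriage_mark 0.86 [275.2, 67.2] [ 0.5913 -0.3026  0.1167]
0.0007550501686194716 -0.040111246812744875 -12.562211178099766 -1.9258852487452605 11.47758542097608
```

View pics/g_wrist.png

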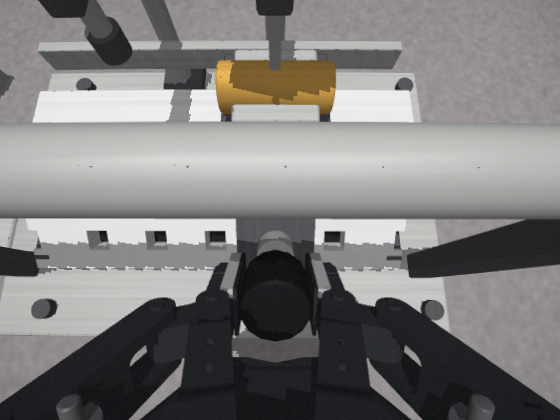

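The gauge stem sits over the brass at (275,66), in the middle of the part (columns 217 to 336). I'll let the plunger in now, easing it home before I release.

Emit:
play_rows([
  {"fingers":-1,"x":0,"y":0,"z":0.005,"wx":0,"wy":0,"wz":0},
  {"fingers":-1,"x":0,"y":0,"z":0.01,"wx":0,"wy":0,"wz":0},
  {"fingers":-1,"x":0,"y":0,"z":0.015,"wx":0,"wy":0,"wz":0},
  {"fingers":-1,"x":0,"y":0,"z":0.018,"wx":0,"wy":0,"wz":0},
  {"fingers":-1,"x":0,"y":0,"z":0.018,"wx":0,"wy":0,"wz":0},
  {"fingers":-1,"x":0,"y":0,"z":0.018,"wx":0,"wy":0,"wz":0},
])

```text
time: 6.35
ee_pos: [0.4945, -0.3172, 0.0848]
tcp_rot: [179.9, -32.0, 8.3]
wrist_force: [-0.7, -1.2, 2.7]
opening: 0.0305
```

```bash
python3 look.py i_wrist wrist; python3 - <<'E'
from h import *
p,_=T();d=p-np.array([.4888,-.2775,.0848]);f=bot.get_obs()['wrist_force'];print(d@ax,d@yf,f@ax,f@yf,f@xf)
E
```

```text
t 6.4 [ 0.4945 -0.3172  0.0848] [179.8812 -32.0415   8.3117] F [-1.3662 -1.2878  2.2201] op 0.0302 q [-43.9  -9.7 -27.3  51.3  24.7 132.5]
6.701701320123611e-05 -0.04008549370425477 2.6976780855025564 -1.0770452353838689 -1.537825958922816
```

View pics/i_wrist.png

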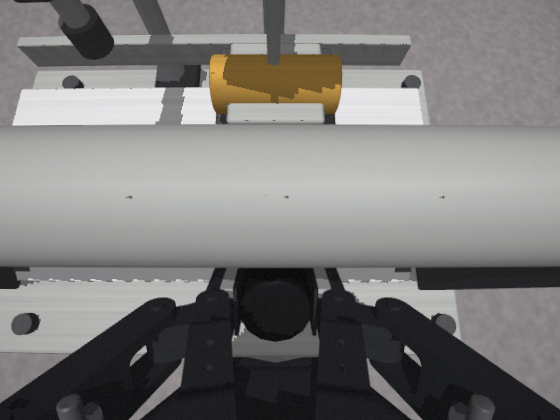

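Emit:
play_rows([
  {"fingers":1,"x":0,"y":0,"z":0,"wx":0,"wy":0,"wz":0},
  {"fingers":1,"x":0,"y":0,"z":0,"wx":0,"wy":0,"wz":0},
  {"fingers":1,"x":0,"y":0,"z":0,"wx":0,"wy":0,"wz":0},
  {"fingers":1,"x":0,"y":0,"z":0,"wx":0,"wy":0,"wz":0},
  {"fingers":1,"x":0,"y":0,"z":0,"wx":0,"wy":0,"wz":0},
  {"fingers":1,"x":0,"y":0,"z":-0.03,"wx":0,"wy":0,"wz":0},
  {"fingers":1,"x":0,"y":0,"z":-0.06,"wx":0,"wy":0,"wz":0},
  {"fingers":1,"x":0,"y":0,"z":-0.09,"wx":0,"wy":0,"wz":0},
  {"fingers":1,"x":0,"y":0,"z":-0.12,"wx":0,"wy":0,"wz":0},
  {"fingers":1,"x":0,"y":0,"z":-0.15,"wx":0,"wy":0,"wz":0},
  {"fingers":1,"x":0,"y":0,"z":-0.15,"wx":0,"wy":0,"wz":0},
  {"fingers":1,"x":0,"y":0,"z":-0.15,"wx":0,"wy":0,"wz":0},
])

```text
time: 7.4
ee_pos: [0.4156, -0.3288, 0.2129]
tcp_rot: [179.8, -32.1, 8.3]
wrist_force: [-0.5, -0.0, 0.7]
opening: 0.0855
```

```bash
python3 look.py j_wrist wrist knob gauge_tip carriage_mark tie_bar crank_axis handle_hinge handle_grip
```

```text
t 7.45 [ 0.4156 -0.3282  0.2112] [179.9458 -32.004    8.2629] F [ 0.9797  0.5757 -0.4945] op 0.0856 q [-52.1 -16.6 -18.5  70.9  27.4 123.9]
knob 0.67 [275.1, 208.0] [ 0.4812 -0.3197  0.1031]
gauge_tip 0.82 [275.1, 91.9] [ 0.5944 -0.3034  0.1109]
carriage_mark 0.62 [275.8, 91.5] [ 0.5946 -0.304   0.1114]
tie_bar 0.66 [205.9, 133.4] [ 0.4903 -0.2783  0.208 ]
```

View pics/j_wrist.png

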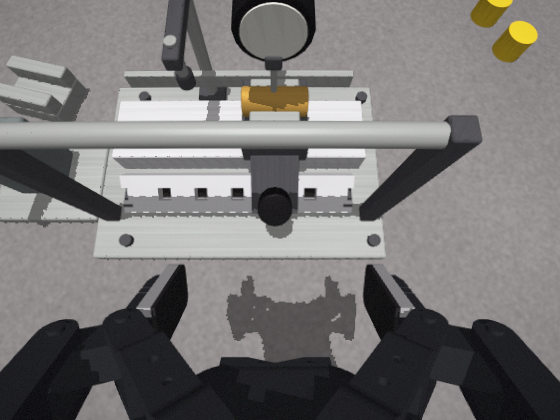

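```bash
python3 - <<'E'
from h import *
p0,R0=T()
print(goal([.45,-.30,.30],R.from_euler('xyz',[180,-25,7],degrees=True)))
print(goal([.46,-.16,.30],R.from_euler('xyz',[180,-12,2],degrees=True)))
print(goal([.47,-.03,.28],R.from_euler('xyz',[180,0,-5.6],degrees=True)))
E
```

```text
(array([ 0.0796, -0.0224, -0.0561]), array([-0.66, -6.95,  1.12]))
(array([ 0.1051, -0.1595, -0.0401]), array([ -2.42, -19.93,   5.85]))
(array([ 0.1188, -0.2867, -0.0079]), array([ -3.92, -31.79,  13.52]))
```

Emit:
play_rows([
  {"fingers":1,"x":0.04,"y":-0.011,"z":-0.028,"wx":0,"wy":-3,"wz":0.5},
  {"fingers":1,"x":0.08,"y":-0.022,"z":-0.056,"wx":-0.7,"wy":-7,"wz":1},
  {"fingers":1,"x":0.086,"y":-0.056,"z":-0.052,"wx":-1.1,"wy":-10,"wz":2.2},
  {"fingers":1,"x":0.092,"y":-0.09,"z":-0.048,"wx":-1.5,"wy":-13,"wz":3.5},
  {"fingers":1,"x":0.099,"y":-0.125,"z":-0.044,"wx":-2,"wy":-16.5,"wz":4.7},
  {"fingers":1,"x":0.105,"y":-0.16,"z":-0.04,"wx":-2.4,"wy":-20,"wz":6},
  {"fingers":1,"x":0.109,"y":-0.195,"z":-0.031,"wx":-2.8,"wy":-23.5,"wz":8},
  {"fingers":1,"x":0.113,"y":-0.23,"z":-0.022,"wx":-3.2,"wy":-27,"wz":10},
  {"fingers":1,"x":0.116,"y":-0.26,"z":-0.015,"wx":-3.6,"wy":-30,"wz":12},
  {"fingers":1,"x":0.119,"y":-0.287,"z":-0.008,"wx":-3.9,"wy":-31.8,"wz":13.5},
  {"fingers":1,"x":0.119,"y":-0.287,"z":-0.008,"wx":-3.9,"wy":-31.8,"wz":13.5},
  {"fingers":1,"x":0.119,"y":-0.287,"z":-0.008,"wx":-3.9,"wy":-31.8,"wz":13.5},
])

```text
time: 8.8
ee_pos: [0.4697, -0.0381, 0.2799]
tcp_rot: [-179.7, 0.1, -4.8]
wrist_force: [-0.0, -0.1, -0.4]
opening: 0.0854
```

```bash
python3 look.py k_wrist wrist crank_axis handle_hinge handle_grip
```

```text
t 8.85 [ 0.4695 -0.039   0.2804] [-179.6575   -0.0173   -4.9081] F [0.9551 0.1765 0.4089] op 0.0854 q [ -4.9  -4.8   4.6  99.4   0.3 180. ]
crank_axis 0.9 [261.5, 158.1] [ 0.5125 -0.0292  0.1491]
handle_hinge 0.74 [262.4, 223.6] [ 0.4521 -0.024   0.1459]
handle_grip 0.63 [266.1, 172.1] [ 0.5001 -0.032   0.1491]
```

View pics/k_wrist.png

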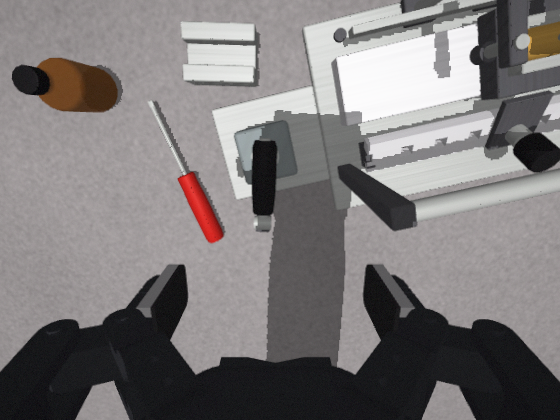

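Emit:
play_rows([
  {"fingers":1,"x":0,"y":0,"z":0,"wx":0,"wy":0,"wz":-7},
  {"fingers":1,"x":0,"y":0,"z":0,"wx":0,"wy":0,"wz":-14},
  {"fingers":1,"x":0,"y":0,"z":0,"wx":0,"wy":0,"wz":-21},
  {"fingers":1,"x":0,"y":0,"z":0,"wx":0,"wy":0,"wz":-28},
  {"fingers":1,"x":0,"y":0,"z":0,"wx":0,"wy":0,"wz":-35},
  {"fingers":1,"x":0,"y":0,"z":0,"wx":0,"wy":0,"wz":-42},
  {"fingers":1,"x":0,"y":0,"z":0,"wx":0,"wy":0,"wz":-49},
  {"fingers":1,"x":0,"y":0,"z":0,"wx":0,"wy":0,"wz":-56},
  {"fingers":1,"x":0,"y":0,"z":0,"wx":0,"wy":0,"wz":-63},
  {"fingers":1,"x":0,"y":0,"z":0,"wx":0,"wy":0,"wz":-70},
  {"fingers":1,"x":0,"y":0,"z":0,"wx":0,"wy":0,"wz":-77},
  {"fingers":1,"x":0,"y":0,"z":0,"wx":0,"wy":0,"wz":-84},
  {"fingers":1,"x":0,"y":0,"z":0,"wx":0,"wy":0,"wz":-90},
])

```text
time: 10.08
ee_pos: [0.469, -0.0401, 0.2813]
tcp_rot: [179.9, -0.3, 85.3]
wrist_force: [-0.3, 0.5, 0.2]
opening: 0.0851
```

Emit:
play_rows([
  {"fingers":1,"x":0,"y":0,"z":0,"wx":0,"wy":0,"wz":-7},
  {"fingers":1,"x":0,"y":0,"z":0,"wx":0,"wy":0,"wz":-14},
  {"fingers":1,"x":0,"y":0,"z":0,"wx":0,"wy":0,"wz":-21},
  {"fingers":1,"x":0,"y":0,"z":0,"wx":0,"wy":0,"wz":-28},
  {"fingers":1,"x":0,"y":0,"z":0,"wx":0,"wy":0,"wz":-35},
  {"fingers":1,"x":0,"y":0,"z":0,"wx":0,"wy":0,"wz":-42},
  {"fingers":1,"x":0,"y":0,"z":0,"wx":0,"wy":0,"wz":-49},
  {"fingers":1,"x":0,"y":0,"z":0,"wx":0,"wy":0,"wz":-56},
  {"fingers":1,"x":0,"y":0,"z":0,"wx":0,"wy":0,"wz":-63},
  {"fingers":1,"x":0,"y":0,"z":0,"wx":0,"wy":0,"wz":-70},
  {"fingers":1,"x":0,"y":0,"z":0,"wx":0,"wy":0,"wz":-77},
  {"fingers":1,"x":0,"y":0,"z":0,"wx":0,"wy":0,"wz":-84},
  {"fingers":1,"x":0,"y":0,"z":0,"wx":0,"wy":0,"wz":-90},
  {"fingers":1,"x":0,"y":0,"z":0,"wx":0,"wy":0,"wz":-90},
  {"fingers":1,"x":0,"y":0,"z":0,"wx":0,"wy":0,"wz":-90},
])

```text
time: 11.33
ee_pos: [0.4691, -0.0399, 0.2811]
tcp_rot: [179.7, 0.1, 174.8]
wrist_force: [0.1, -0.2, -0.2]
opening: 0.0854
```

```bash
python3 look.py l_wrist wrist crank_axis handle_hinge handle_grip; python3 - <<'E'
from h import *
import pickle
for t,z in (('k_wrist',0),('l_wrist',0)):
    cal=pickle.load(open(t+'.pkl','rb'));d=np.load(t+'.npy');P,u,v=cloud('wrist',d,cal)
    im=cv2.imread(f'pics/{t}.png')
    m=(P[:,0]>.43)&(P[:,0]<.56)&(P[:,1]>-.07)&(P[:,1]<.01)&(P[:,2]>.138)&(P[:,2]<.16)
    b=im[v,u].max(1)<70
    for n,mm in (('hand',m&b),('ped',(P[:,0]>.43)&(P[:,0]<.58)&(P[:,1]>-.09)&(P[:,1]<.03)&(P[:,2]>.094)&(P[:,2]<.106)),('all',m)):
        Q=P[mm];mu=Q.mean(0);V=np.linalg.svd(Q[:,:2]-mu[:2],full_matrices=False)[2]
        s=(Q[:,:2]-mu[:2])@V[0];print(t,n,len(Q),mu,Q[:,2].max(),'ang',np.degrees(np.arctan2(V[0][1],V[0][0])),mu[:2]+V[0]*s.min(),mu[:2]+V[0]*s.max())
        if n=='ped':
            r=cv2.minAreaRect((Q[:,:2]*1000).astype(np.float32));print(r)
E
```

```text
t 11.38 [ 0.4691 -0.0397  0.2811] [179.6474   0.0778 174.7939] F [ 0.1475 -0.155   0.3709] op 0.0855 q [-5.  -4.9  4.6 99.4  0.4  0.2]
crank_axis 0.88 [286.8, 242.9] [ 0.5066 -0.0314  0.15  ]
handle_hinge 0.9 [290.2, 184.0] [ 0.4522 -0.0238  0.1449]
handle_grip 0.55 [289.7, 236.1] [ 0.5004 -0.0282  0.1493]
k_wrist hand 1733 [ 0.4953 -0.0296  0.1476] 0.15187339931675203 ang 173.04230677395208 [ 0.5264 -0.0334] [ 0.4431 -0.0232]
k_wrist ped 1924 [ 0.5158 -0.0329  0.099 ] 0.1017896733383809 ang 74.47964524280957 [ 0.5066 -0.0663] [0.5254 0.0014]
((510.288818359375, -31.12063980102539), (56.33024978637695, 56.15666580200195), 8.130973815917969)
k_wrist all 2046 [ 0.4901 -0.0289  0.147 ] 0.15187339931675203 ang 172.81791083306575 [ 0.5284 -0.0338] [ 0.4419 -0.0229]
l_wrist hand 1468 [ 0.4905 -0.0288  0.1474] 0.15170004758726113 ang -7.375676263478151 [ 0.4417 -0.0224] [ 0.5266 -0.0334]
l_wrist ped 1236 [ 0.509  -0.0326  0.0988] 0.10475357583847145 ang -102.42591605933256 [0.5168 0.003 ] [ 0.5022 -0.0632]
((510.4137268066406, -30.444211959838867), (55.141727447509766, 56.11802291870117), 7.890263557434082)
l_wrist all 1852 [ 0.4839 -0.0276  0.1467] 0.15170004758726113 ang -7.249175385450766 [ 0.4415 -0.0222] [ 0.5269 -0.033 ]
```

View pics/l_wrist.png

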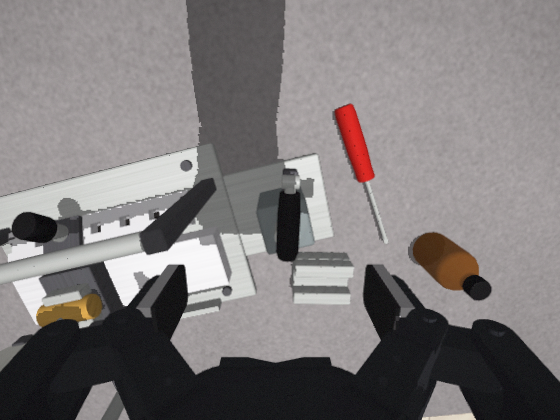

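```bash
cat >> h.py <<'E'
A=np.array([.5103,-.0308,.14]);hy=-7.2
hd=np.array([np.cos(np.radians(hy)),np.sin(np.radians(hy)),0]);H=A-.06*hd
def RH(p): return R.from_euler('xyz',[180,p,180+hy],degrees=True)
E
python3 - <<'E'
from h import *
g=H+.05*hd; g[2]=.139; Rg=RH(-20); print(g)
zt=Rg.apply([0,0,1]);print(zt, goal(g-.08*zt,Rg),goal(g,Rg))
E
```

```text
[ 0.5004 -0.0295  0.139 ]
[-0.3393  0.0429 -0.9397] (array([-0.0575,  0.0111,  0.0668]), array([-0.03, 20.04,  2.17])) (array([-0.0301,  0.0117,  0.142 ]), array([-0.03, 20.04,  2.17]))
```

Emit:
play_rows([
  {"fingers":1,"x":-0.02,"y":0.004,"z":0.022,"wx":0,"wy":6.7,"wz":0.7},
  {"fingers":1,"x":-0.04,"y":0.008,"z":0.045,"wx":0,"wy":13.4,"wz":1.5},
  {"fingers":1,"x":-0.0575,"y":0.011,"z":0.067,"wx":0,"wy":20,"wz":2.2},
  {"fingers":1,"x":-0.0575,"y":0.011,"z":0.067,"wx":0,"wy":20,"wz":2.2},
  {"fingers":1,"x":-0.048,"y":0.0115,"z":0.092,"wx":0,"wy":20,"wz":2.2},
  {"fingers":1,"x":-0.039,"y":0.0115,"z":0.117,"wx":0,"wy":20,"wz":2.2},
  {"fingers":1,"x":-0.034,"y":0.0117,"z":0.13,"wx":0,"wy":20,"wz":2.2},
  {"fingers":1,"x":-0.034,"y":0.0117,"z":0.13,"wx":0,"wy":20,"wz":2.2},
])

```text
time: 12.2
ee_pos: [0.5028, -0.0294, 0.1476]
tcp_rot: [-179.9, -20.3, 172.8]
wrist_force: [-0.1, -0.3, -0.3]
opening: 0.0858
```

```bash
python3 look.py m_wrist wrist handle_grip; python3 look.py m_side side; python3 - <<'E'
from h import *
g=H+.05*hd; g[2]=.139; print(goal(g,RH(-20)))
a=cv2.imread('pics/m_side.png')[80:260,200:440];cv2.imwrite('pics/m_side_z.png',cv2.resize(a,None,fx=3.3,fy=3.3,interpolation=2))
E
```

```text
t 12.25 [ 0.5035 -0.0295  0.1498] [-179.9388  -20.1298  172.8521] F [ 0.0869  0.0725 -0.2157] op 0.0853 q [ -3.9  17.8  11.9 104.2   1.    3. ]
handle_grip 0.95 [275.2, 277.3] [ 0.5015 -0.0293  0.1503]
t 12.35 [ 0.5047 -0.0296  0.152 ] [-179.9643  -19.8934  172.8829] F [-1.1338 -0.4977  0.8085] op 0.0852 q [ -3.9  17.7  12.1 104.3   1.    3. ]
(array([-0.0004, -0.0004,  0.0137]), array([-0.06,  0.11,  0.08]))
```

View pics/m_wrist.png

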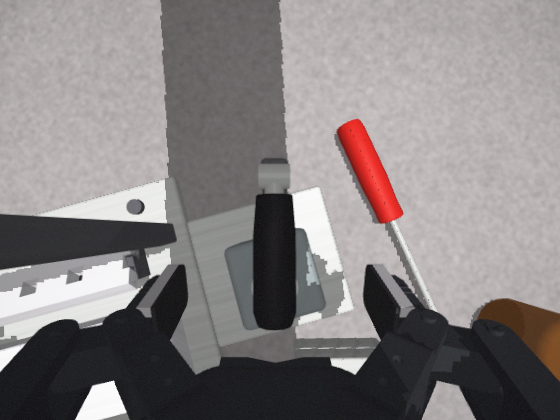

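View pics/m_side_z.png

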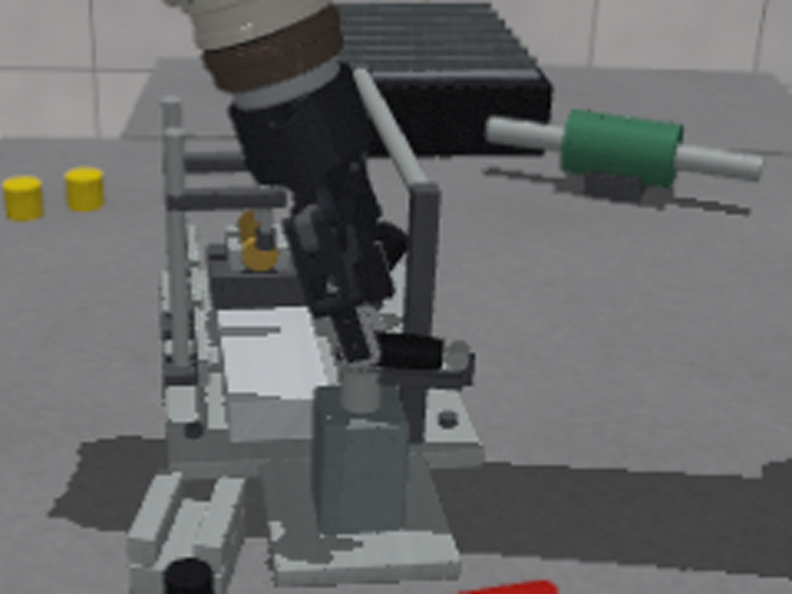

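Emit:
play_rows([
  {"fingers":1,"x":0,"y":0,"z":0.006,"wx":0,"wy":0,"wz":0},
  {"fingers":1,"x":0,"y":0,"z":0.011,"wx":0,"wy":0,"wz":0},
  {"fingers":1,"x":0,"y":0,"z":0.011,"wx":0,"wy":0,"wz":0},
  {"fingers":0,"x":0,"y":0,"z":0.011,"wx":0,"wy":0,"wz":0},
  {"fingers":-1,"x":0,"y":0,"z":0.011,"wx":0,"wy":0,"wz":0},
  {"fingers":-1,"x":0,"y":0,"z":0.011,"wx":0,"wy":0,"wz":0},
  {"fingers":-1,"x":0,"y":0,"z":0.011,"wx":0,"wy":0,"wz":0},
  {"fingers":-1,"x":0,"y":0,"z":0.011,"wx":0,"wy":0,"wz":0},
  {"fingers":-1,"x":0,"y":0,"z":0.011,"wx":0,"wy":0,"wz":0},
], grip_force=40)

```text
time: 13.1
ee_pos: [0.5007, -0.0294, 0.1407]
tcp_rot: [-179.9, -19.9, 172.9]
wrist_force: [0.7, -0.5, 0.8]
opening: 0.0208
```

```bash
python3 - <<'E'
from h import *
pose()
p0,R0=T();rel=p0-H;print('rel hinge: along',rel@hd,'z',rel[2],'lat',rel@np.cross([0,0,1],hd), bot.get_obs()['wrist_force'])
# arc rows: rotate handle by th, hand rotates by f*th, shift in tool axes
r=rel-0; lat=np.cross(hd,[0,0,1])  # axis such that hd->z : rot axis n with n x hd = z
n=np.cross(hd,[0,0,1.])
print(np.cross(n,hd))
for th in range(6,97,6):
    Rr=R.from_rotvec(np.radians(th)*n); p=H+Rr.apply(rel)
    f=th*80/90
    Rg=R.from_rotvec(np.radians(f)*n)*R0
    print(th,R0.inv().apply(p-p0).round(4),np.degrees((R0.inv()*Rg).as_rotvec()).round(1),p)
E
```

```text
t 13.1 [ 0.5007 -0.0294  0.1407] [-179.9316  -19.9473  172.911 ] F [ 0.7385 -0.5369  0.8116] op 0.0208 q [ -3.9  17.3  10.3 102.9   1.    3. ]
rel hinge: along 0.050305311288136825 z 0.0006822522328610026 lat 0.00018438737332149613 [ 0.7385 -0.5369  0.8116]
[0. 0. 1.]
6 [ 0.0021 -0.     -0.0048] [ 0.  -5.3  0. ] [ 0.5004 -0.0294  0.1459]
12 [ 0.0047 -0.     -0.0094] [  0.  -10.7   0. ] [ 0.4995 -0.0292  0.1511]
18 [ 0.0078 -0.     -0.0137] [  0. -16.   0.] [ 0.4981 -0.0291  0.1562]
24 [ 0.0113 -0.     -0.0176] [  0.  -21.3   0. ] [ 0.4961 -0.0288  0.1611]
30 [ 0.0152 -0.     -0.0211] [  0.  -26.7   0. ] [ 0.4937 -0.0285  0.1657]
36 [ 0.0195 -0.     -0.0243] [  0.1 -32.    0.1] [ 0.4908 -0.0281  0.1701]
42 [ 0.024  -0.     -0.0269] [  0.1 -37.3   0.1] [ 0.4874 -0.0277  0.1742]
48 [ 0.0288 -0.     -0.0291] [  0.1 -42.7   0.1] [ 0.4837 -0.0273  0.1778]
54 [ 0.0338  0.     -0.0307] [  0.1 -48.    0.1] [ 0.4796 -0.0267  0.1811]
60 [ 0.0389  0.     -0.0318] [  0.1 -53.3   0.1] [ 0.4752 -0.0262  0.1839]
66 [ 0.0442  0.     -0.0324] [  0.1 -58.7   0.1] [ 0.4705 -0.0256  0.1862]
72 [ 0.0494  0.     -0.0324] [  0.1 -64.    0.1] [ 0.4656 -0.025   0.1881]
78 [ 0.0547  0.     -0.0319] [  0.1 -69.3   0.1] [ 0.4605 -0.0243  0.1893]
84 [ 0.0598  0.0001 -0.0309] [  0.1 -74.7   0.1] [ 0.4553 -0.0237  0.1901]
90 [ 0.0649  0.0001 -0.0293] [  0.1 -80.    0.1] [ 0.4501 -0.023   0.1903]
96 [ 0.0697  0.0001 -0.0271] [  0.2 -85.3   0.2] [ 0.4449 -0.0224  0.19  ]
```

Gripped at 20.8 mm on the 22 mm sleeve. First half of the arc:

Emit:
play_rows([
  {"fingers":-1,"x":0.0021,"y":0,"z":-0.0048,"wx":0,"wy":-5.3,"wz":0},
  {"fingers":-1,"x":0.0047,"y":0,"z":-0.0094,"wx":0,"wy":-10.7,"wz":0},
  {"fingers":-1,"x":0.0078,"y":0,"z":-0.0137,"wx":0,"wy":-16,"wz":0},
  {"fingers":-1,"x":0.0113,"y":0,"z":-0.0176,"wx":0,"wy":-21.3,"wz":0},
  {"fingers":-1,"x":0.0152,"y":0,"z":-0.0211,"wx":0,"wy":-26.7,"wz":0},
  {"fingers":-1,"x":0.0195,"y":0,"z":-0.0243,"wx":0,"wy":-32,"wz":0},
  {"fingers":-1,"x":0.024,"y":0,"z":-0.0269,"wx":0,"wy":-37.3,"wz":0},
  {"fingers":-1,"x":0.0288,"y":0,"z":-0.0291,"wx":0,"wy":-42.7,"wz":0},
  {"fingers":-1,"x":0.0288,"y":0,"z":-0.0291,"wx":0,"wy":-42.7,"wz":0},
  {"fingers":-1,"x":0.0288,"y":0,"z":-0.0291,"wx":0,"wy":-42.7,"wz":0},
])

```text
time: 13.93
ee_pos: [0.4821, -0.0271, 0.1776]
tcp_rot: [-179.9, 22.7, 172.9]
wrist_force: [-2.2, -2.6, -5.7]
opening: 0.0209
```

```bash
python3 look.py n_side side; python3 - <<'E'
from h import *
p0,R0=T();rel=p0-H;print('along',rel@hd,'z',rel[2],'r',np.hypot(rel@hd,rel[2]),'ang',np.degrees(np.arctan2(rel[2],rel@hd)))
n=np.cross(hd,[0,0,1.]);z=R0.apply([0,0,1]);print(z@hd,z[2])
th0=48;r=.0503
pc=H+r*(np.cos(np.radians(th0))*hd+np.sin(np.radians(th0))*np.array([0,0,1]))
for th in range(54,97,6):
    p=H+r*(np.cos(np.radians(th))*hd+np.sin(np.radians(th))*np.array([0,0,1]))
    f=(th-th0)*80/90
    Rg=R.from_rotvec(np.radians(f)*n)*R0
    print(th,R0.inv().apply(p-pc).round(4),np.degrees((R0.inv()*Rg).as_rotvec()).round(1),p)
a=cv2.imread('pics/n_side.png')[80:260,200:440];cv2.imwrite('pics/n_side_z.png',cv2.resize(a,None,fx=3.3,fy=3.3,interpolation=2))
E
```

```text
t 13.98 [ 0.4825 -0.0271  0.1773] [-179.9379   22.5269  172.9465] F [-4.9302 -3.0678 -4.9389] op 0.0204 q [ -2.1 -27.7 -28.2  67.1  -2.    4.6]
along 0.03197193666401516 z 0.037253855161875626 r 0.049092305491490254 ang 49.363206238368825
0.38311779052423445 -0.9236994899476096
54 [ 0.0025  0.     -0.0046] [ 0.  -5.3  0. ] [ 0.4801 -0.027   0.1807]
60 [ 0.0055  0.     -0.009 ] [  0.  -10.7   0. ] [ 0.4757 -0.0264  0.1836]
66 [ 0.0089  0.     -0.013 ] [  0. -16.   0.] [ 0.4711 -0.0258  0.186 ]
72 [ 0.0127  0.     -0.0166] [  0.1 -21.3   0. ] [ 0.4662 -0.0252  0.1878]
78 [ 0.0169  0.     -0.0198] [  0.1 -26.7   0. ] [ 0.4611 -0.0246  0.1892]
84 [ 0.0214  0.     -0.0226] [  0.1 -32.    0. ] [ 0.456  -0.0239  0.19  ]
90 [ 0.0261  0.0001 -0.0248] [  0.1 -37.3   0. ] [ 0.4508 -0.0233  0.1903]
96 [ 0.0311  0.0001 -0.0266] [  0.1 -42.7   0. ] [ 0.4456 -0.0226  0.19  ]
```

View pics/n_side_z.png

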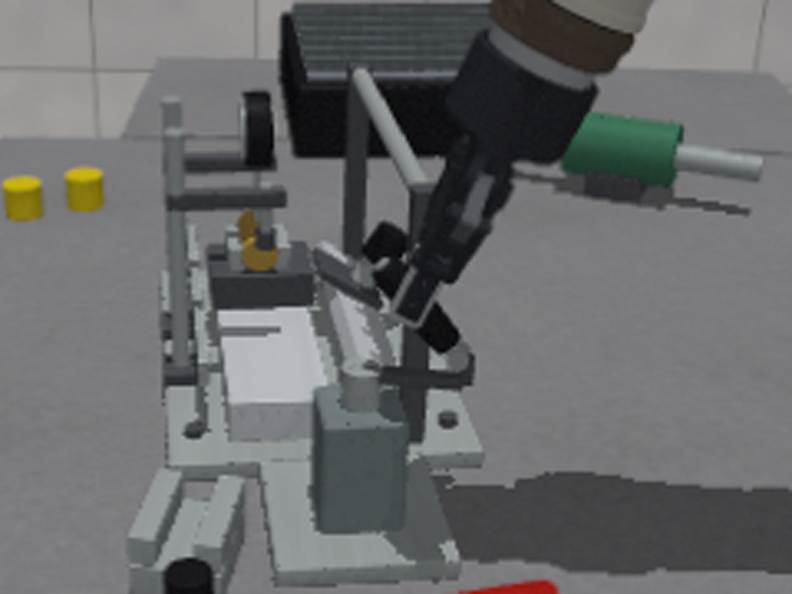

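```bash
python3 - <<'E'
from h import *
p0,R0=T()
n=np.cross(hd,[0,0,1.])
th0=48;r=.0503
pc=H+r*(np.cos(np.radians(th0))*hd+np.sin(np.radians(th0))*np.array([0,0,1]))
for th in range(54,99,6):
    p=H+r*(np.cos(np.radians(th))*hd+np.sin(np.radians(th))*np.array([0,0,1]))
    print(th,R0.inv().apply(p-pc).round(4))
E
```

```text
54 [ 0.0025  0.     -0.0046]
60 [ 0.0055  0.     -0.009 ]
66 [ 0.0089  0.     -0.013 ]
72 [ 0.0127  0.     -0.0166]
78 [ 0.0169  0.     -0.0198]
84 [ 0.0214  0.     -0.0226]
90 [ 0.0261  0.0001 -0.0248]
96 [ 0.0311  0.0001 -0.0266]
```

Emit:
play_rows([
  {"fingers":-1,"x":0.0025,"y":0,"z":-0.0046,"wx":0,"wy":-2,"wz":0},
  {"fingers":-1,"x":0.0055,"y":0,"z":-0.009,"wx":0,"wy":-4,"wz":0},
  {"fingers":-1,"x":0.0089,"y":0,"z":-0.013,"wx":0,"wy":-6,"wz":0},
  {"fingers":-1,"x":0.0127,"y":0,"z":-0.0166,"wx":0,"wy":-8,"wz":0},
  {"fingers":-1,"x":0.0127,"y":0,"z":-0.0166,"wx":0,"wy":-8,"wz":0},
], grip_force=25)

```text
time: 14.4
ee_pos: [0.465, -0.0249, 0.1865]
tcp_rot: [-179.9, 30.5, 173.0]
wrist_force: [1.6, -3.1, -11.7]
opening: 0.0206
```

```bash
python3 - <<'E'
from h import *
pose()
p0,R0=T();rel=p0-H;print('along',rel@hd,'z',rel[2],'r',np.hypot(rel@hd,rel[2]),'ang',np.degrees(np.arctan2(rel[2],rel@hd)))
th0=72;r=.0503
f=lambda th:H+r*(np.cos(np.radians(th))*hd+np.sin(np.radians(th))*np.array([0,0,1]))
for th in range(78,99,6): print(th,R0.inv().apply(f(th)-f(th0)).round(4))
E
```

```text
t 14.4 [ 0.465  -0.0249  0.1865] [-179.9197   30.4611  172.957 ] F [  1.5862  -3.1244 -11.7059] op 0.0206 q [ -1.3 -38.6 -36.1  62.2  -3.    4.9]
along 0.014267316999465039 z 0.04646032503293268 r 0.04860162689179216 ang 72.92900903287206
78 [ 0.0037  0.     -0.0038]
84 [ 0.0078  0.     -0.0071]
90 [ 0.0122  0.     -0.01  ]
96 [ 0.0168  0.     -0.0124]
```

Emit:
play_rows([
  {"fingers":-1,"x":0.004,"y":0,"z":-0.0033,"wx":0,"wy":0,"wz":0},
  {"fingers":-1,"x":0.0083,"y":0,"z":-0.0062,"wx":0,"wy":0,"wz":0},
  {"fingers":-1,"x":0.0128,"y":0,"z":-0.009,"wx":0,"wy":0,"wz":0},
  {"fingers":-1,"x":0.0172,"y":0,"z":-0.0113,"wx":0,"wy":0,"wz":0},
  {"fingers":-1,"x":0.0172,"y":0,"z":-0.0113,"wx":0,"wy":0,"wz":0},
  {"fingers":-1,"x":0.0172,"y":0,"z":-0.0113,"wx":0,"wy":0,"wz":0},
])

```text
time: 14.9
ee_pos: [0.4457, -0.0223, 0.1889]
tcp_rot: [-180.0, 30.6, 173.0]
wrist_force: [1.7, -0.6, -6.1]
opening: 0.0204
```

```bash
python3 look.py o_side side handle_hinge handle_grip; python3 look.py o_scene scene; python3 - <<'E'
from h import *
p0,R0=T();rel=p0-H;print('along',rel@hd,'z',rel[2],'r',np.hypot(rel@hd,rel[2]),'ang',np.degrees(np.arctan2(rel[2],rel@hd)))
a=cv2.imread('pics/o_side.png')[80:260,200:440];cv2.imwrite('pics/o_side_z.png',cv2.resize(a,None,fx=3.3,fy=3.3,interpolation=2))
E
```

```text
t 14.95 [ 0.4457 -0.0223  0.1889] [-179.9548   30.5754  172.9524] F [ 1.819  -2.3032 -5.6276] op 0.0203 q [ -0.9 -41.8 -37.4  64.   -3.2   5.3]
handle_hinge 0.76 [340.9, 188.2] [ 0.4477 -0.017   0.1406]
handle_grip 0.62 [338.9, 264.6] [0.4492 0.0785 0.0196]
handle_grip 0.6 [340.2, 165.7] [ 0.4539 -0.0054  0.1959]
t 15.1 [ 0.4455 -0.0223  0.1889] [-179.9665   30.6544  172.9431] F [ 2.8078 -2.9011 -6.39  ] op 0.0207 q [ -0.9 -41.9 -37.5  64.   -3.2   5.3]
along -0.005319870320777268 z 0.048875750554685654 r 0.04916441815493947 ang 96.21189239531553
```

View pics/o_side_z.png

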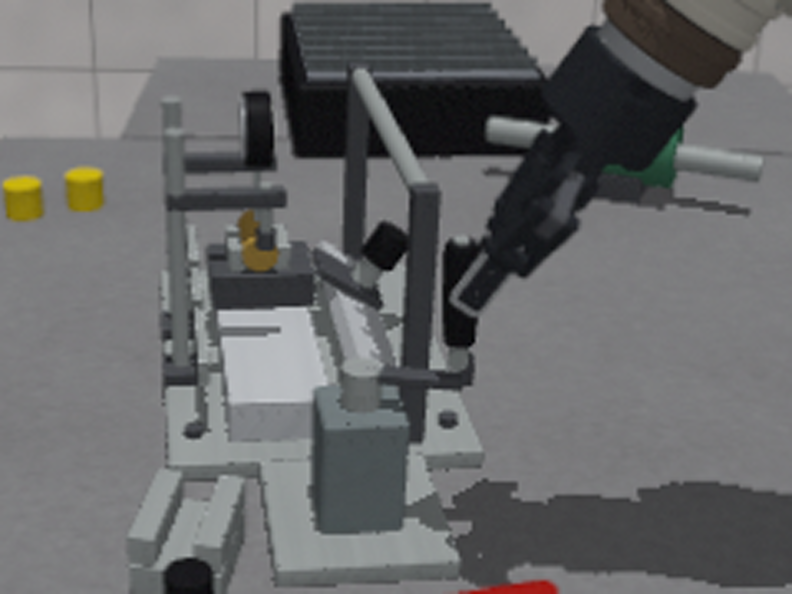

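```bash
python3 - <<'E'
from h import *
p0,R0=T(); r=.0605
c=lambda a:np.array([np.cos(np.radians(a)),np.sin(np.radians(a)),0])*r
for d in range(5,61,5): print(d,R0.inv().apply(c(172.8-d)-c(172.8)).round(4),p0+c(172.8-d)-c(172.8))
E
```

```text
5 [-0.0002  0.0053  0.0001] [ 0.4464 -0.0171  0.1889]
10 [-0.0008  0.0105  0.0005] [ 0.4478 -0.012   0.1889]
15 [-0.0018  0.0157  0.0011] [ 0.4495 -0.007   0.1889]
20 [-0.0032  0.0207  0.0019] [ 0.4517 -0.0022  0.1889]
25 [-0.0049  0.0256  0.0029] [0.4544 0.0024 0.1889]
30 [-0.007   0.0302  0.0042] [0.4574 0.0067 0.1889]
35 [-0.0095  0.0347  0.0056] [0.4607 0.0108 0.1889]
40 [-0.0123  0.0389  0.0072] [0.4645 0.0145 0.1889]
45 [-0.0153  0.0427  0.0091] [0.4685 0.0179 0.1889]
50 [-0.0187  0.0463  0.0111] [0.4728 0.021  0.1889]
55 [-0.0223  0.0495  0.0132] [0.4773 0.0237 0.1889]
60 [-0.0261  0.0523  0.0155] [0.4821 0.0259 0.1889]
```

Emit:
play_rows([
  {"fingers":-1,"x":-0.0002,"y":0.0053,"z":0.0001,"wx":0,"wy":0,"wz":0},
  {"fingers":-1,"x":-0.0008,"y":0.0105,"z":0.0005,"wx":0,"wy":0,"wz":0},
  {"fingers":-1,"x":-0.0018,"y":0.0157,"z":0.0011,"wx":0,"wy":0,"wz":0},
  {"fingers":-1,"x":-0.0032,"y":0.0207,"z":0.0019,"wx":0,"wy":0,"wz":0},
  {"fingers":-1,"x":-0.0049,"y":0.0256,"z":0.0029,"wx":0,"wy":0,"wz":0},
  {"fingers":-1,"x":-0.007,"y":0.0302,"z":0.0042,"wx":0,"wy":0,"wz":0},
  {"fingers":-1,"x":-0.0095,"y":0.0347,"z":0.0056,"wx":0,"wy":0,"wz":0},
  {"fingers":-1,"x":-0.0123,"y":0.0389,"z":0.0072,"wx":0,"wy":0,"wz":0},
  {"fingers":-1,"x":-0.0153,"y":0.0427,"z":0.0091,"wx":0,"wy":0,"wz":0},
  {"fingers":-1,"x":-0.0187,"y":0.0463,"z":0.0111,"wx":0,"wy":0,"wz":0},
  {"fingers":-1,"x":-0.0187,"y":0.0463,"z":0.0111,"wx":0,"wy":0,"wz":0},
])

```text
time: 16.02
ee_pos: [0.4731, 0.0216, 0.1888]
tcp_rot: [-180.0, 30.7, 173.0]
wrist_force: [1.9, -3.0, -6.7]
opening: 0.0206
```

```bash
python3 look.py p_side side handle_hinge handle_grip;python3 look.py p_scene scene handle_hinge crank_axis handle_grip; python3 - <<'E'
from h import *
p0,R0=T(); r=.0605
c=lambda a:np.array([np.cos(np.radians(a)),np.sin(np.radians(a)),0])*r
for d in range(55,106,5): print(d,R0.inv().apply(c(172.8-d)-c(122.8)).round(4))
a=cv2.imread('pics/p_side.png')[80:260,200:440];cv2.imwrite('pics/p_side_z.png',cv2.resize(a,None,fx=3.3,fy=3.3,interpolation=2))
a=cv2.imread('pics/p_scene.png')[80:260,150:390];cv2.imwrite('pics/p_scene_z.png',cv2.resize(a,None,fx=3.3,fy=3.3,interpolation=2))
E
```

```text
t 16.07 [0.4728 0.0215 0.1889] [-179.9973   30.7024  172.9852] F [ 4.0835 -2.1157 -8.0922] op 0.0208 q [  6.6 -37.1 -35.1  62.   -6.9  11.8]
handle_hinge 0.69 [327.3, 199.5] [0.4772 0.0279 0.1385]
handle_grip 0.64 [323.0, 174.9] [0.4883 0.0293 0.1919]
handle_grip 0.57 [255.1, 243.8] [0.622  0.0244 0.0247]
t 16.22 [0.4725 0.0213 0.1889] [179.9943  30.71   172.9607] F [ 2.7765 -1.04   -7.4214] op 0.0203 q [  6.6 -37.1 -35.1  62.   -6.9  11.8]
handle_hinge 0.63 [270.9, 179.1] [0.4912 0.0178 0.1428]
crank_axis 0.83 [252.5, 188.1] [ 0.5003 -0.0283  0.1256]
handle_grip 0.61 [271.9, 162.6] [0.4907 0.0218 0.1987]
handle_grip 0.5 [138.5, 231.8] [ 0.5941 -0.2962  0.1122]
55 [-0.0036  0.0032  0.0021]
60 [-0.0074  0.006   0.0044]
65 [-0.0115  0.0085  0.0068]
70 [-0.0157  0.0105  0.0093]
75 [-0.02    0.012   0.0119]
80 [-0.0244  0.0132  0.0145]
85 [-0.0289  0.0138  0.0172]
90 [-0.0335  0.0141  0.0199]
95 [-0.038   0.0138  0.0226]
100 [-0.0425  0.0131  0.0252]
105 [-0.0469  0.012   0.0279]
```

View pics/p_side_z.png

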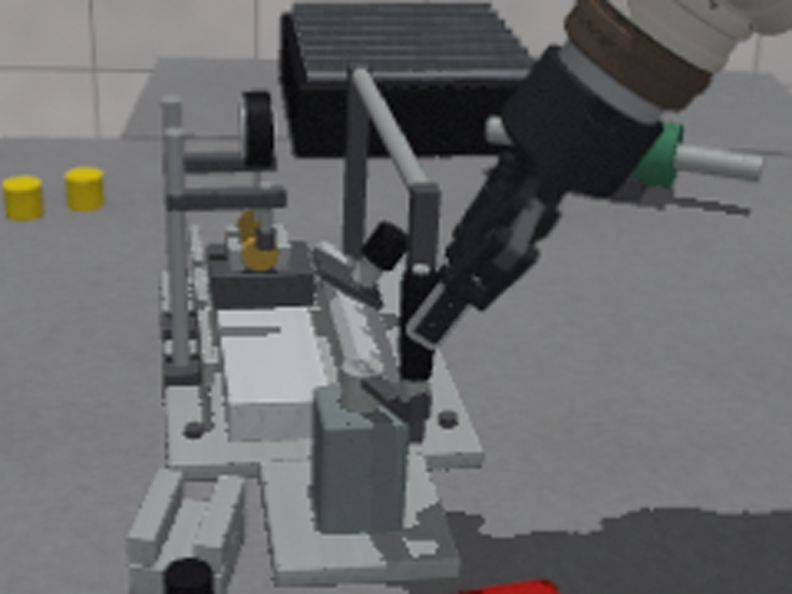

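View pics/p_scene_z.png

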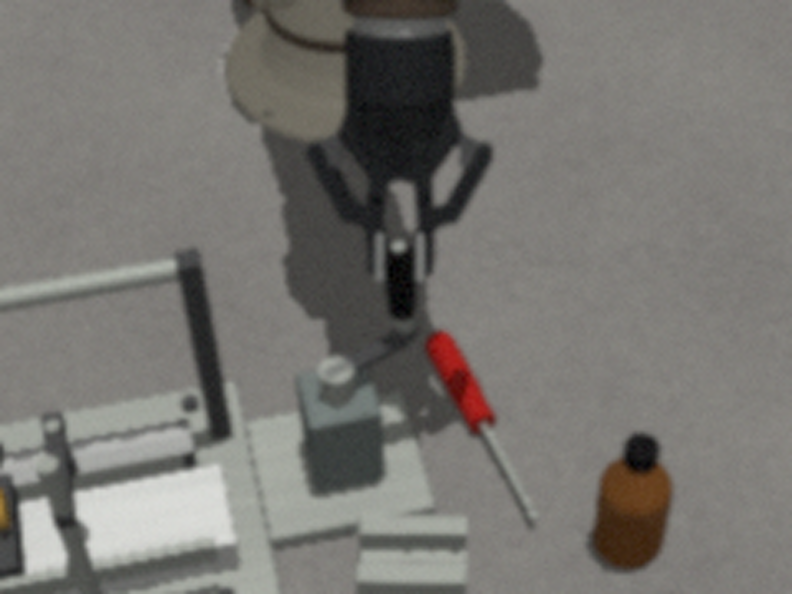

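Emit:
play_rows([
  {"fingers":-1,"x":-0.0036,"y":0.0032,"z":0.0021,"wx":0,"wy":0,"wz":0},
  {"fingers":-1,"x":-0.0074,"y":0.006,"z":0.0044,"wx":0,"wy":0,"wz":0},
  {"fingers":-1,"x":-0.0115,"y":0.0085,"z":0.0068,"wx":0,"wy":0,"wz":0},
  {"fingers":-1,"x":-0.0157,"y":0.0105,"z":0.0093,"wx":0,"wy":0,"wz":0},
  {"fingers":-1,"x":-0.02,"y":0.012,"z":0.0119,"wx":0,"wy":0,"wz":0},
  {"fingers":-1,"x":-0.0244,"y":0.0132,"z":0.0145,"wx":0,"wy":0,"wz":0},
  {"fingers":-1,"x":-0.0289,"y":0.0138,"z":0.0172,"wx":0,"wy":0,"wz":0},
  {"fingers":-1,"x":-0.0335,"y":0.0141,"z":0.0199,"wx":0,"wy":0,"wz":0},
  {"fingers":-1,"x":-0.038,"y":0.0138,"z":0.0226,"wx":0,"wy":0,"wz":0},
  {"fingers":-1,"x":-0.0425,"y":0.0131,"z":0.0252,"wx":0,"wy":0,"wz":0},
  {"fingers":-1,"x":-0.0425,"y":0.0131,"z":0.0252,"wx":0,"wy":0,"wz":0},
])

```text
time: 17.28
ee_pos: [0.5223, 0.0277, 0.1885]
tcp_rot: [-179.9, 30.5, 173.0]
wrist_force: [-24.0, -3.0, 4.8]
opening: 0.0208
```

```bash
python3 look.py q_side side handle_hinge;python3 look.py q_scene scene handle_hinge crank_axis; python3 - <<'E'
from h import *
p0,R0=T();print(R0.inv().apply(np.array([np.cos(np.radians(-17.2)),np.sin(np.radians(-17.2)),0])))
a=cv2.imread('pics/q_side.png')[80:260,200:440];cv2.imwrite('pics/q_side_z.png',cv2.resize(a,None,fx=3.3,fy=3.3,interpolation=2))
a=cv2.imread('pics/q_scene.png')[80:260,150:390];cv2.imwrite('pics/q_scene_z.png',cv2.resize(a,None,fx=3.3,fy=3.3,interpolation=2))
E
```

```text
t 17.33 [0.5221 0.0277 0.1886] [-179.8856   30.5062  172.98  ] F [-20.9882  -4.12     2.7451] op 0.0209 q [  6.7 -29.1 -30.6  58.8  -7.   11.9]
t 17.43 [0.522  0.0277 0.1886] [-179.8809   30.5285  172.9817] F [-20.5143  -3.5949   1.251 ] op 0.0205 q [  6.7 -29.2 -30.6  58.8  -7.1  11.9]
crank_axis 0.55 [250.3, 188.2] [ 0.5008 -0.0336  0.1265]
[-0.8477 -0.1758  0.5005]
```

View pics/q_side_z.png

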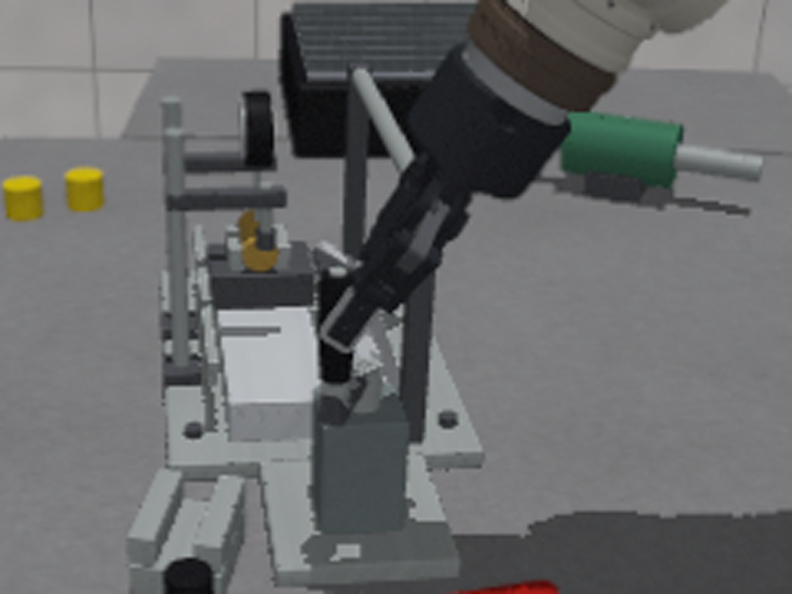

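View pics/q_scene_z.png

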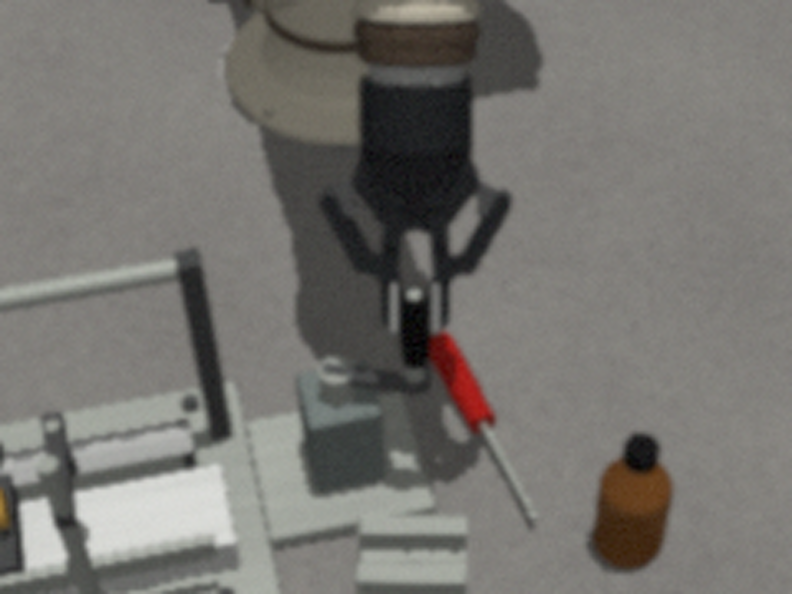

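Emit:
play_rows([
  {"fingers":-1,"x":0.0015,"y":0,"z":-0.001,"wx":0,"wy":0,"wz":0},
  {"fingers":1,"x":0.0015,"y":0,"z":-0.001,"wx":0,"wy":0,"wz":0},
  {"fingers":1,"x":0.0015,"y":0,"z":-0.001,"wx":0,"wy":0,"wz":0},
  {"fingers":1,"x":0.0015,"y":0,"z":-0.001,"wx":0,"wy":0,"wz":0},
  {"fingers":1,"x":0.0015,"y":0,"z":-0.001,"wx":0,"wy":0,"wz":0},
  {"fingers":1,"x":0.0015,"y":0,"z":-0.001,"wx":0,"wy":0,"wz":0},
  {"fingers":1,"x":0.0015,"y":0,"z":-0.02,"wx":0,"wy":0,"wz":0},
  {"fingers":1,"x":0.0015,"y":0,"z":-0.05,"wx":0,"wy":0,"wz":0},
  {"fingers":1,"x":0.0015,"y":0,"z":-0.08,"wx":0,"wy":0,"wz":0},
  {"fingers":1,"x":0.0015,"y":0,"z":-0.11,"wx":0,"wy":0,"wz":0},
  {"fingers":1,"x":0.0015,"y":0,"z":-0.11,"wx":0,"wy":0,"wz":0},
  {"fingers":1,"x":0.0015,"y":0,"z":-0.11,"wx":0,"wy":0,"wz":0},
  {"fingers":1,"x":0.0015,"y":0,"z":-0.11,"wx":0,"wy":0,"wz":0},
])

```text
time: 18.62
ee_pos: [0.4663, 0.0352, 0.2825]
tcp_rot: [-180.0, 30.7, 173.0]
wrist_force: [0.1, -0.2, -1.0]
opening: 0.0856
```

```bash
python3 look.py r_wrist wrist handle_hinge crank_axis handle_grip; python3 look.py r_side side handle_hinge handle_grip carriage_mark gauge_tip knob oil_mid driver_grip vblock_mid;python3 look.py r_scene scene handle_hinge handle_grip crank_axis carriage_mark gauge_tip knob oil_mid driver_grip vblock_mid; python3 - <<'E'
from h import *
import pickle
a=cv2.imread('pics/r_side.png')[80:260,200:440];b=cv2.imread('pics/r_scene.png')[100:280,80:320]
cv2.imwrite('pics/r_z.png',np.hstack([cv2.resize(x,(400,300),interpolation=2) for x in (a,b)]))
for cam in ('wrist','side','scene'):
    d=np.load(f'r_{cam}.npy');P,u,v=cloud(cam,d,pickle.load(open(f'r_{cam}.pkl','rb')))
    m=(abs(P[:,0]-.527)<.03)&(abs(P[:,1]-.027)<.03)&(P[:,2]>.15)&(P[:,2]<.23);Q=P[m]
    for lo,hi in ((.15,.17),(.17,.19),(.19,.21),(.21,.23)):
        q=Q[(Q[:,2]>=lo)&(Q[:,2]<hi)]
        if len(q): print(cam,lo,len(q),q.mean(0))
E
```

```text
t 18.67 [0.4662 0.0351 0.2817] [-179.9485   30.6521  172.9594] F [-0.0218 -0.0525 -0.1057] op 0.0856 q [  9.1 -35.  -23.5  71.8  -8.2  14. ]
handle_hinge 0.81 [272.5, 177.8] [0.5212 0.0259 0.1448]
crank_axis 0.87 [209.1, 167.6] [ 0.5186 -0.037   0.1237]
handle_grip 0.7 [275.4, 221.9] [0.5172 0.029  0.202 ]
handle_grip 0.59 [29.6, 225.8] [ 0.5943 -0.3025  0.1093]
t 18.87 [0.4661 0.035  0.2817] [-179.9403   30.6286  172.9478] F [-0.3358 -0.2634  1.2866] op 0.0856 q [  9.1 -35.  -23.5  71.9  -8.2  14. ]
handle_hinge 0.58 [300.8, 200.2] [0.5286 0.0351 0.1393]
handle_grip 0.75 [300.4, 170.3] [0.5309 0.0366 0.2036]
carriage_mark 0.76 [280.2, 146.3] [ 0.583  -0.2178  0.1478]
knob 0.64 [317.2, 153.6] [ 0.4875 -0.3051  0.0939]
oil_mid 0.55 [259.7, 280.2] [0.5929 0.2028 0.0791]
oil_mid 0.31 [302.5, 174.9] [0.5268 0.0377 0.1948]
driver_grip 0.95 [338.9, 262.0] [0.4495 0.0771 0.025 ]
driver_grip 0.74 [255.9, 277.7] [0.5994 0.2003 0.0821]
vblock_mid 0.72 [253.5, 243.0] [0.6256 0.0225 0.0252]
vblock_mid 0.49 [256.8, 279.9] [0.5978 0.2019 0.0787]
t 19.32 [0.4661 0.0351 0.2829] [-179.9718   30.7276 
[... 543 characters left out ...]
39.3, 229.2] [0.6139 0.1688 0.0835]
oil_mid 0.59 [168.7, 221.9] [ 0.6188 -0.2146  0.1715]
driver_grip 0.94 [291.1, 198.5] [0.4584 0.0713 0.0237]
vblock_mid 0.8 [274.3, 251.6] [0.6354 0.0114 0.044 ]
vblock_mid 0.31 [171.4, 223.2] [ 0.5907 -0.2184  0.1299]
wrist 0.15 304 [0.5198 0.0281 0.1606]
wrist 0.17 428 [0.5196 0.028  0.1803]
wrist 0.19 509 [0.5195 0.028  0.2005]
wrist 0.21 417 [0.5241 0.0274 0.2145]
side 0.15 96 [0.5289 0.0341 0.1605]
side 0.17 112 [0.5283 0.0342 0.1803]
side 0.19 118 [0.529  0.0342 0.2002]
side 0.21 60 [0.5285 0.031  0.214 ]
scene 0.15 43 [0.5362 0.0241 0.1598]
scene 0.17 54 [0.5374 0.0244 0.1799]
scene 0.19 63 [0.5362 0.0243 0.2003]
scene 0.21 57 [0.5316 0.0251 0.2148]
```

View pics/r_wrist.png

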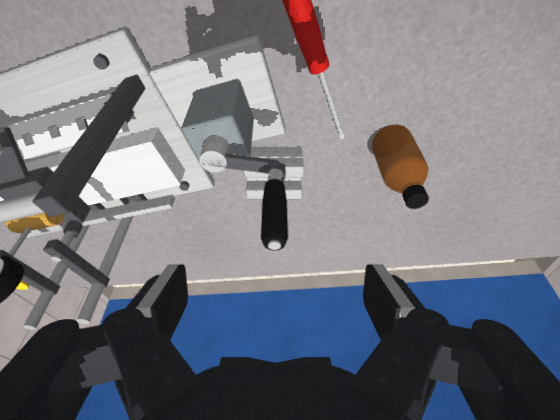

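View pics/r_z.png

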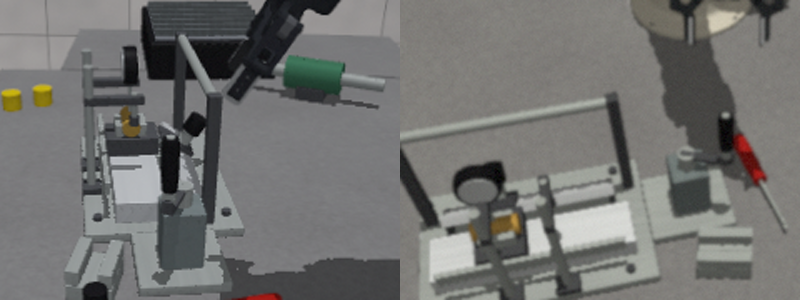

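```bash
python3 - <<'E'
from h import *
print(bot.job_done())
E
```

```text
the job is handed in; nothing more can be done
None
```

I finished the whole sequence and handed the job in at about 19.3 s; the hand-in gives no verdict.

**What I did**
- I pulled the plunger knob about 16–17 mm and slid the carriage 40 mm to the hole under the dial gauge.
- I eased the plunger home there. The hand came back to the same depth along the knob's axis as in the first hole, within 0.1 mm.
- I folded the handle up and wound the crank clockwise until it hit its stop, where the force rose to about 24 N. Then I released the handle and backed off.

**What the last checks showed**
- **Carriage:** the brass mark and gauge tip coincide to about 1 mm in the wrist view taken after the plunger went home. The last scene view puts them about 4.5 mm apart, roughly its noise.
- **Handle:** it stands straight up to within a degree or two.
- **Crank:** the arm's direction puts it at about 2.0 rad, which is the stop.
- **Bystanders:** the oil bottle and screwdriver are unmoved and the V block shows no real movement; the side camera's 14 mm shift for it is noise, since the scene camera shows 2 to 4 mm.
- **Contact:** the hand was clear, with no contact force on it.

**What failed or disagreed**
- One move call was refused because its rows left out fields, and nothing moved.
- The wrist's last joint reached its limit over the crank, so I turned the hand half a turn.
- I couldn't measure the knob's height again after winding. The late scene-camera reports for the knob were wrong, so "plunger home" rests on the check made just after I released the knob.

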